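Seat a sensor board in the test rack

ROBOT

A 6-joint arm with a two-finger parallel gripper is mounted at the origin on a cart in front of the work surface, level with it; the furniture and walls round the work are solid. World frame = base frame: x ahead of the robot, y to its left, z up, the work surface at z = 0. Lengths are in m, angles in rad, forces in N, time in s.
With the tool pointing down it reaches from about 0.35 to 0.975 m from the base axis. Payload 4.9 kg.
Tool frame: the origin (TCP) lies at the very end of the fingers, on their centre line; the grasp point (between the pads) lies 19 mm behind it; z points along the fingers, x is the direction in which the jaws open and shut, and the axes are right-handed (so a half turn about z gives the same grasp; the last joint's range is limited). The gripper opens to 85 mm and grips with 20 to 120 N. Pads are 22 mm wide; open, the fingers measure 114 mm over their backs; the gripper's body (76 mm by 85 mm) begins 54 mm behind the grasp point. The pads swing forward as they close: fully open they stand 13 mm farther back than shut.
Start: joints at [1.076, 0.053, 1.613, -0, 1.476, -0.119], TCP at [0.229, 0.581, 0.231] pointing down, gripper open.
Joint ranges: [-3.01, 3.01], [-1.01, 2.22], [0.06, 2.58], [-1.02, 4.17], [0.09, 2.62], [-3.14, 3.14]. Speed limits (rad/s): [2.57, 2.57, 3.14, 3.14, 3.14, 3.14].

INTERFACE

Orientations are given as a rotation vector (axis times angle).
In Python, from station import ctrl, get_image, calibration, job gives the robot as it stands.
- The arm moves only by the tool jog_arm, never from a script. Its argument "deltas" is a list of rows, each a list of 3 entries, a list of its own where there are three numbers: the turn, a rotation vector about the tool's x, y, z in degrees, then the shift along the tool's x, y, z in m, then the finger opening in m, from 0 to 0.0854. In form: [[[ax, ay, az], [tx, ty, tz], gripper], ...]. A call has 1 to 12 rows; each row is the pose to reach, as a shift and turn from the pose commanded when the call began, along the tool's axes at that moment; what a row does not reach only later rows make up. A row lasts 1/12 s, in which the tool goes at most 41.7 mm and 7.16 degrees, less where a joint would pass 70% of its speed; a pose out of reach is approached as far as the arm can. A call with a gripper value outside its range is refused whole. The fingers move at their own pace and stop on an object; "squeeze" is the grip in N (left out, the last holds). Time passes only in rows, so rows that repeat a pose let the fingers close. It gives the time, the measured TCP pose, the force and the opening at its end, in the units of the state.
- ctrl.get_obs(): the state, without advancing time (a new reading comes with each control period).
- get_image(name): name is "scene" or "top"; returns the picture (384x512x3 uint8, red, green, blue); there is no depth.
- calibration(name): a dict with "mtx" (3x3 intrinsics, pixels), "k1" (the pictures are not rectified: a ray, as slopes to the right and down, at radius r is drawn at 1 + k1 r^2 times it, then the intrinsics apply), "origin" and "rotation" of the camera in the world. Camera axes: x right, y up, looking along -z (the intrinsics and any distortion apply to the point x, -y, -z); pixel columns grow to the right and rows downward; lengths in m; the calibration is good to about 2 mm. A picture is of the moment at which its call begins. calibration takes no time and is no camera call.
- job.finish_job(): hands the job in, once; it reports no verdict.
The state is a dict: "t": time; "q": joint angles; "dq": joint speeds; "effort": joint torques, N m; "tool_pos": TCP position; "tool_rot": TCP orientation; "contact_force": force on the tool from outside, world axes, zero at the start; "wrist_torque": the same for the moment, N m; "opening": finger opening in m.
Only numpy, scipy, OpenCV 4.12 (cv2) and the standard library are available. Lean on these libraries where they do the work, as an engineer would, in place of code of your own. Each camera call takes 0.05 s, during which the arm holds its last target.

TASK

Take the sensor board out of its holder by the grip rail and slide it upright down the two card guides of the test rack until it rests on the spring contacts, never forcing it in the guides. Then swing both ejector levers in over the board's corners until the board is down on its stops and each lever is felt to be tight on it (where that happens differs each time), pushing firmly but with no more than about 15 N. Leave the other things on the bench alone and let go at the end.

Things in the scene. Friction and masses are not known exactly. Their poses are not given: they have to be found in the camera images.
- board_grip (a point): centre of the grip rail on the top edge of the beige circuit board. Board 3 mm thick (its x), 100 wide (y; lowest 6 mm 92 wide), 72 high (z, up), 0.10 to 0.17 kg. Black rail: 10 mm thick (x), 44 long (y), 18 high; this point is 78 mm above the board's lower edge. Pinch the rail across x from above. Either face of the board may point forward in the rack
- holder: grey plastic board holder fixed to the bench, base 60 x 120 x 6 mm, walls up to 25 mm; origin at the centre of its underside, y along its slot, which is 5 mm wide, 104 mm long, its floor 6 mm above the bench. The board stands upright in it, to be lifted straight up
- rack: test rack fixed to the bench: aluminium base 80 x 188 x 12 mm, a black card guide and a grey bracket (26 x 24 mm, at y +-71 mm, 104 mm high) at each end; origin at the centre of its underside, z up, x roughly away from the robot, y to the left and along the seated board
- rack_mouth (a point): rack's middle between the guide mouths, 86 mm above the bench. Below lie two spring contact strips (2 to 3.2 N up each), 3 mm higher than two hard stops. The stops are 18 to 26 mm above the bench, differently each time, not told by any pose: grip centre 99 to 107 mm above the bench with the board on the springs, 96 to 104 mm on the stops
- lever_left (a joint): left ejector lever, rad: 0 = in as far as it goes with no board, grows outwards (limit 1.2), 0.98 to 1.08 at the start, nose clear of the board. Friction hinge: stays where left. Its bar takes about 5 N while free, 7 N while the nose presses the board on the springs; force climbs steeply once the board is on its stops, at 0.05 to 0.38 rad. 11 to 15 N there leaves it tight; over 20 N breaks it
- lever_left_hinge (a point): hinge axis of the left lever, along the rack's x, at rack-frame (0, +74, 92) mm. From here a steel nose 30 mm long with a round end of radius 4 mm points to the board, level at joint value 0; it comes down on the board's top corner as the lever swings in
- lever_left_bar (a point): centre of the left lever's finger bar: black round bar, 12 mm thick, 34 mm long along the rack's x, on a flat steel arm (10 mm in x, 6 mm thick), 55 mm from the hinge. At joint value q it lies from the hinge 55*sin(q-0.4) mm outwards (+y of the rack) and 55*cos(q-0.4) mm up. Push it inwards from its outer side, which is free
- guide_left_mouth (a point): middle of the mouth of the left card guide, at rack-frame (0, +47.5, 86) mm: black upright plastic channel, open towards the other guide, 5 mm wide (x), its closed outer end +51.5 mm from the rack's middle, reaching down to 12 mm above the bench; the mouth is flared by about 3 mm a side over its top 7 mm
- lever_right (a joint): right ejector lever, rad: 0 = in as far as it goes with no board, grows outwards (limit 1.2), 0.98 to 1.08 at the start, nose clear of the board. Friction hinge: stays where left. Its bar takes about 5 N while free, 7 N while the nose presses the board on the springs; force climbs steeply once the board is on its stops, at 0.05 to 0.38 rad. 11 to 15 N there leaves it tight; over 20 N breaks it
- lever_right_hinge (a point): hinge axis of the right lever, along the rack's x, at rack-frame (0, -74, 92) mm. From here a steel nose 30 mm long with a round end of radius 4 mm points to the board, level at joint value 0; it comes down on the board's top corner as the lever swings in
- lever_right_bar (a point): centre of the right lever's finger bar: black round bar, 12 mm thick, 34 mm long along the rack's x, on a flat steel arm (10 mm in x, 6 mm thick), 55 mm from the hinge. At joint value q it lies from the hinge 55*sin(q-0.4) mm outwards (-y of the rack) and 55*cos(q-0.4) mm up. Push it inwards from its outer side, which is free
- guide_right_mouth (a point): middle of the mouth of the right card guide, at rack-frame (0, -47.5, 86) mm: black upright plastic channel, open towards the other guide, 5 mm wide (x), its closed outer end -51.5 mm from the rack's middle, reaching down to 12 mm above the bench; the mouth is flared by about 3 mm a side over its top 7 mm
- cell_a_mid (a point): bystander, loose: upright metal sensor cell, 19 x 21 x 27 mm, point at its centre
- cell_b_mid (a point): bystander, loose: the same kind of sensor cell, point at its centre
- pen: bystander, loose: marker pen lying on the bench behind the rack, 14 x 135 x 16 mm, along its y, origin at its underside
- pliers: bystander, loose: steel tweezers lying on the bench, 14 x 131 x 11 mm, along their y, origin at the underside

How it is judged:
On the way:
1. the board is upright in both guides, down on the spring contacts, with both levers still open (x of board_grip in the frame of rack between -0.0025 and 0.0025 m and y of board_grip in the frame of rack between -0.0035 and 0.0035 m and z of board_grip in the frame of rack below 0.109 m and angle between board_grip's own z axis and vertical below 0.05 rad and value of joint each of lever_left, lever_right above 0.8 rad), for 0.2 s.
At the end, for the whole second after the job is handed in: Board upright (0.03 rad) in both guides, within 2.5 mm across and 3.5 mm along of the rack's middle, grip centre under 105.5 mm above the rack's underside, at rest; both levers swung in (under 0.44 rad), each pressing on the board with more than 6 N (springs alone give 3.5 N at most) (x of board_grip in the frame of rack between -0.0025 and 0.0025 m and y of board_grip in the frame of rack between -0.0035 and 0.0035 m and z of board_grip in the frame of rack below 0.1055 m and angle between board_grip's own z axis and vertical below 0.03 rad and value of joint each of lever_left, lever_right below 0.44 rad and contact force between board and lever_left above 6 N and contact force between board and lever_right above 6 N and linear speed of board below 0.01 m/s); the robot touches nothing.
It fails at once if the left lever is pushed with more than 20 N (contact force between the fingers and lever_left above 20 N).
It fails at once if the right lever is pushed with more than 20 N (contact force between the fingers and lever_right above 20 N).
It fails at once if the board is forced against the left card guide with more than 20 N (contact force between board and guide_left above 20 N).
It fails at once if the board is forced against the right card guide with more than 20 N (contact force between board and guide_right above 20 N).
It fails at once if a bystander is moved by more than 20 mm (distance of any of cell_a_mid, cell_b_mid, pen, pliers from where it was at the start of the episode above 0.02 m).
It also fails if it takes over 72 s, if anything falls off the work surface, if the arm or the gripper's body presses on something with over 40 N, if the wrist force passes 120 N, or if a joint passes its speed limit or range.

## Working session

There is one attempt and no reset: what is moved stays moved. The work goes in short steps, Python scripts to look and compute and a tool call to move; the robot and the scene stay as the last step left them, time stands still between calls to the robot, and variables do not carry over. Pictures are saved under pics/ and viewed, and the job is handed in when it is done.

Besides the shell and the picture viewer there is one more tool, called in YAML: its name, and indented under it one key for each argument. jog_arm: Moves the arm, as the interface text tells. Its arguments: {"type":"object","properties":{"deltas":{"type":"array","items":{"type":"array"}},"squeeze":{"type":"number"}},"required":["deltas"]}

```bash
mkdir -p pics; ls; python3 - <<'E'
from station import ctrl,get_image,calibration,job
import cv2
for n in("scene","top"):
    im=get_image(n); cv2.imwrite(f"pics/{n}0.png",im[:,:,::-1]); c=calibration(n); print(n,c)
print(ctrl.get_obs())
E
```

```text
pics
scene {'mtx': array([[460.97729801,   0.        , 260.91307589],
       [  0.        , 460.97729801, 189.21217762],
       [  0.        ,   0.        ,   1.        ]]), 'k1': 0.041354621299412246, 'origin': array([-0.04351446, -0.30904432,  0.56413318]), 'rotation': array([ 0.91948206, -0.51939126, -0.89871406])}
top {'mtx': array([[374.31624737,   0.        , 255.03708579],
       [  0.        , 374.31624737, 185.76699787],
       [  0.        ,   0.        ,   1.        ]]), 'k1': 0.0302778988135488, 'origin': array([0.41013682, 0.06950466, 0.93283235]), 'rotation': array([ 0.17026611, -0.12092465, -1.59303333])}
{'t': 0.1, 'q': array([ 1.07599393e+00,  5.33151384e-02,  1.61415216e+00,  9.05452620e-06,
        1.47605199e+00, -1.19029244e-01]), 'dq': array([-0.00013354, -0.00284   , -0.0024423 ,  0.0003449 , -0.00104527,
        0.00038644]), 'effort': array([-1.68550775e-05, -3.94905674e+01, -3.71362066e+01, -1.49927091e-04,
        3.99036478e-03, -8.87068392e-07]), 'tool_pos': array([0.2291088 , 0.58087415, 0.23017363]), 'tool_rot': array([ 2.59654745,  1.7669227 , -0.00269225]), 'contact_force': array([ 0.23787199, -0.02110304,  0.3113342 ]), 'wrist_torque': array([-0.03807921,  0.00249857,  0.03554737]), 'opening': 0.08550857771484612}
```

```bash
python3 - <<'E'
import cv2
for n in("scene","top"):
    im=cv2.imread(f"pics/{n}0.png"); cv2.imwrite(f"pics/{n}0b.png",cv2.resize(im,(800,600),interpolation=cv2.INTER_CUBIC))
E
```

```text
(no output)
```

View pics/scene0b.png

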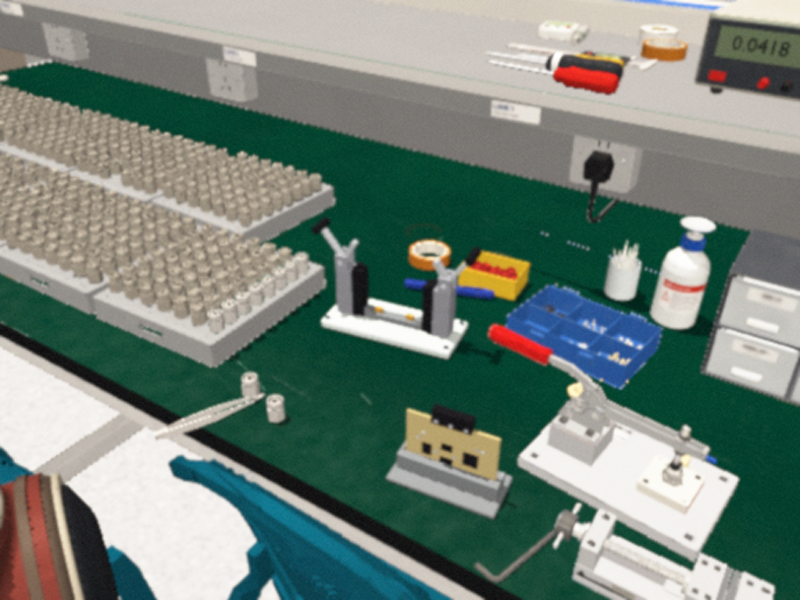

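View pics/top0b.png

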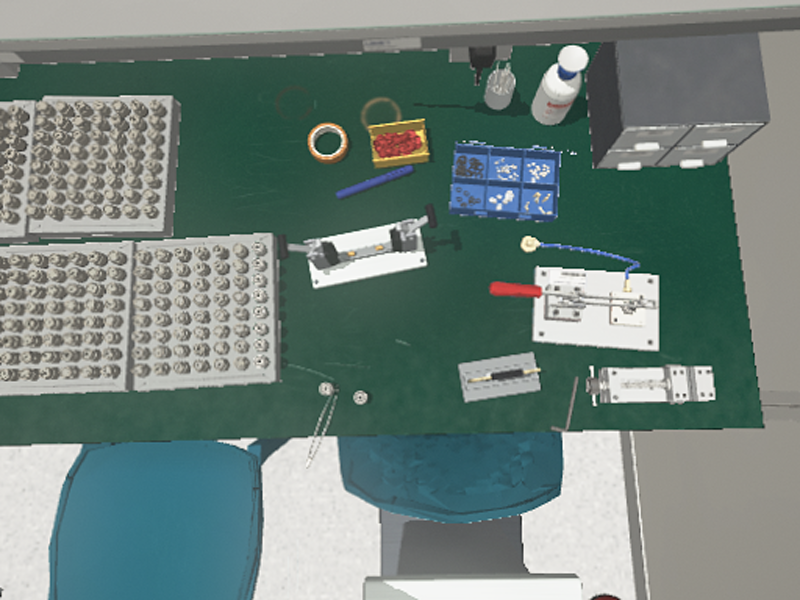

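```bash
cat > h.py <<'E'
import numpy as np, cv2
from scipy.spatial.transform import Rotation as R
from station import calibration
def proj(n,P):
    c=calibration(n); P=np.atleast_2d(P)
    p=R.from_rotvec(c["rotation"]).inv().apply(P-c["origin"])
    s=np.stack([p[:,0]/-p[:,2],-p[:,1]/-p[:,2]],1)
    s=s*(1+c["k1"]*(s**2).sum(1))[:,None]
    return s@np.diag([c["mtx"][0,0],c["mtx"][1,1]])+c["mtx"][:2,2]
def ray(n,uv):
    c=calibration(n)
    u=cv2.undistortPoints(np.array(uv,float).reshape(-1,1,2),c["mtx"],np.array([c["k1"],0,0,0.]))[:,0]
    d=np.stack([u[:,0],-u[:,1],-np.ones(len(u))],1)
    return c["origin"],R.from_rotvec(c["rotation"]).apply(d)
def atz(n,uv,z):
    o,d=ray(n,uv); return o+d*((z-o[2])/d[:,2])[:,None]
def crop(src,x0,y0,w,h,k,dst,pts=None):
    im=src if not isinstance(src,str) else cv2.imread(src)
    im=cv2.resize(im[y0:y0+h,x0:x0+w],None,fx=k,fy=k,interpolation=cv2.INTER_CUBIC)
    for i in range(0,w,10): 
        cv2.line(im,(i*k,0),(i*k,6 if (i+x0)%20 else 12),(0,255,255),1)
        if (x0+i)%20==0: cv2.putText(im,str(x0+i),(i*k,22),0,.35,(0,255,255),1)
    for i in range(0,h,10):
        cv2.line(im,(0,i*k),(6 if (i+y0)%20 else 12,i*k),(0,255,255),1)
        if (y0+i)%20==0: cv2.putText(im,str(y0+i),(14,i*k+4),0,.35,(0,255,255),1)
    if pts is not None:
        for p in pts: cv2.drawMarker(im,tuple(int(round(v)) for v in ((p-[x0,y0]+.5)*k)),(255,0,255),cv2.MARKER_CROSS,9,1)
    cv2.imwrite(dst,im)
E
python3 - <<'E'
from h import *
crop("pics/top0.png",170,110,120,85,6,"pics/a1.png")
crop("pics/top0.png",280,210,80,60,8,"pics/a2.png")
crop("pics/scene0.png",190,130,130,110,5,"pics/a3.png")
crop("pics/scene0.png",240,250,100,85,7,"pics/a4.png")
E
```

```text
(no output)
```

View pics/a1.png

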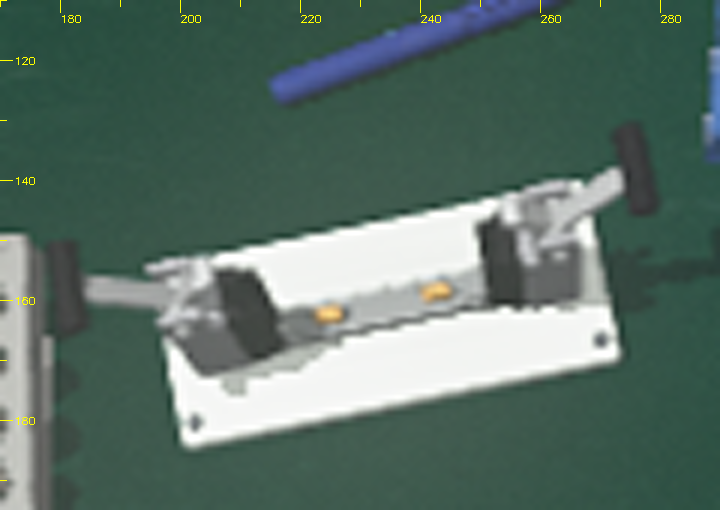

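View pics/a2.png

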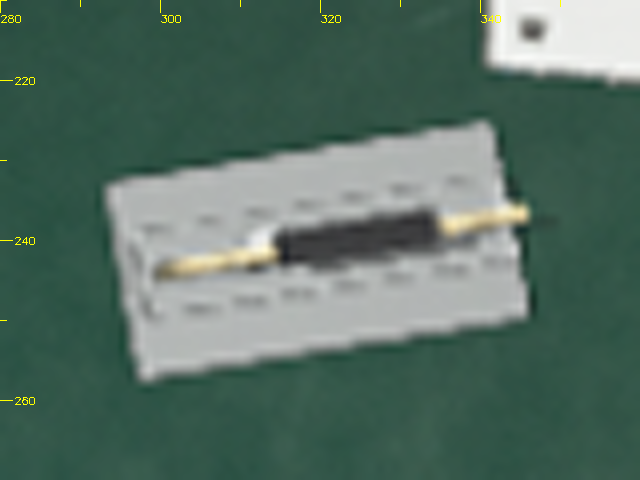

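View pics/a3.png

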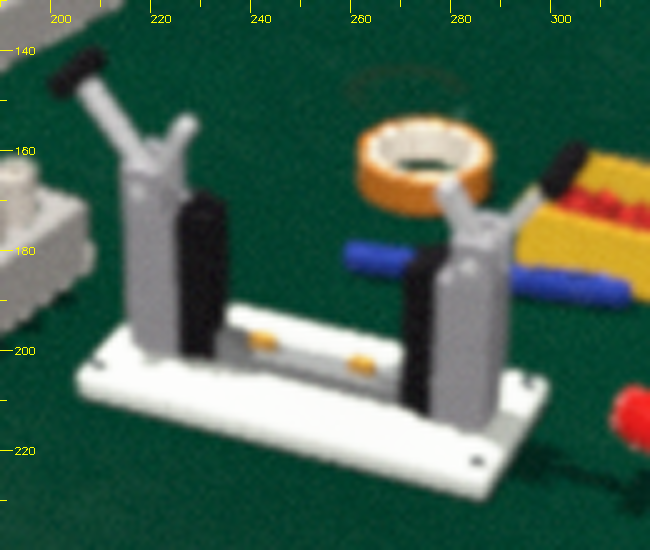

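View pics/a4.png

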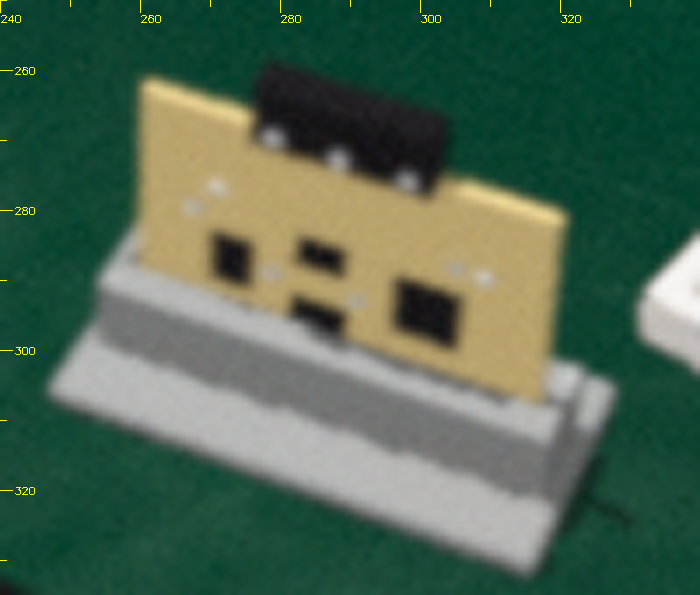

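```bash
cat > fit.py <<'E'
from h import *
from scipy.optimize import least_squares
def W(p,L):
    L=np.atleast_2d(L)/1000.; c,s=np.cos(p[2]),np.sin(p[2])
    return np.stack([p[0]+c*L[:,0]-s*L[:,1],p[1]+s*L[:,0]+c*L[:,1],L[:,2]],1)
def bar(q,sgn): return [0,sgn*(74+55*np.sin(q-.4)),92+55*np.cos(q-.4)]
T=lambda x,y:(170+x/6-.5,110+y/6-.5); S=lambda x,y:(190+x/5-.5,130+y/5-.5)
T2=lambda x,y:(280+x/8-.5,210+y/8-.5); S2=lambda x,y:(240+x/7-.5,250+y/7-.5)
rt=[((-40,94,12),T(183,444)),((-40,-94,12),T(620,356)),((40,94,12),T(148,266))]
rs=[((-40,94,12),S(77,377)),((-40,-94,12),S(487,489)),((40,-94,12),S(549,383))]
def fr(cams):
    def f(p):
        r=[]
        if 't' in cams:
            for L,uv in rt: r+=list((proj("top",W(p,L))[0]-uv))
            r+=list(proj("top",W(p,bar(p[3],1)))[0]-T(67,287)); r+=list(proj("top",W(p,bar(p[4],-1)))[0]-T(635,168))
        if 's' in cams:
            for L,uv in rs: r+=list((proj("scene",W(p,L))[0]-uv))
            r+=list(proj("scene",W(p,bar(p[3],1)))[0]-S(77,72)); r+=list(proj("scene",W(p,bar(p[4],-1)))[0]-S(565,171))
        return np.array(r)
    s=least_squares(f,[.5,.1,.2,1,1]); print("rack",cams,s.x.round(4)); print(s.fun.reshape(-1,2).round(1).tolist()); return s.x
ht=[((30,60,6),T2(106,185)),((30,-60,6),T2(492,122)),((-30,-60,6),T2(528,318)),((-30,60,6),T2(143,381))]
hs=[((-30,60,6),S2(50,390)),((-30,-60,6),S2(532,575)),((30,-60,6),S2(616,387))]
bt=[((0,50,78),T2(158,272)),((0,-50,78),T2(530,213)),((0,0,93),T2(357,234))]
bs=[((-1.5,50,78),S2(143,88)),((-1.5,-50,78),S2(563,223))]
def fh(A,B,nm):
    def f(p):
        return np.array([v for L,uv in A for v in proj("top",W(p,L))[0]-uv]+[v for L,uv in B for v in proj("scene",W(p,L))[0]-uv])
    s=least_squares(f,[.3,-.1,.2]); print(nm,s.x.round(4)); print(s.fun.reshape(-1,2).round(1).tolist()); return s.x
if __name__=="__main__":
    for c in("t","s","ts"): fr(c)
    fh(ht,[],"hold t");fh([],hs,"hold s");fh(ht,hs,"hold")
    fh(bt,[],"board t");fh([],bs,"board s");fh(bt,bs,"board")
E
python3 fit.py
```

```text
rack t [0.6478 0.1498 0.1774 1.0597 1.0283]
[[-0.2, 0.3], [0.1, -0.1], [0.2, -0.1], [-0.1, -0.1], [-0.0, 0.0]]
rack s [0.6444 0.146  0.1716 1.0661 0.9922]
[[-0.3, 0.0], [-0.1, -0.9], [0.4, 0.2], [0.4, 0.6], [-0.3, 0.4]]
rack ts [0.6471 0.1482 0.1713 1.088  1.0107]
[[0.3, 0.4], [0.7, 0.4], [0.9, -0.1], [0.1, 0.1], [0.4, 0.6], [-0.3, -0.9], [-0.4, -1.9], [0.1, -0.7], [-0.0, 0.1], [-0.3, -0.2]]
hold t [ 0.4426 -0.0563  0.1352]
[[-0.2, -0.1], [-0.0, -0.1], [0.6, 0.0], [-0.4, 0.1]]
hold s [ 0.441  -0.0586  0.1287]
[[-0.6, 0.0], [0.1, -0.5], [0.5, 0.4]]
hold [ 0.4419 -0.0576  0.131 ]
[[0.4, 0.1], [0.6, 0.3], [1.1, 0.4], [0.1, 0.3], [-0.8, -0.5], [-0.1, -1.2], [0.2, -0.3]]
board t [ 0.4427 -0.0547  0.1303]
[[1.4, -0.5], [-1.0, -0.0], [-0.4, 0.5]]
board s [ 0.443  -0.058   0.1403]
[[0.1, 0.1], [-0.1, -0.1]]
board [ 0.4431 -0.0565  0.1351]
[[2.3, -0.6], [-0.2, -0.3], [0.4, 0.3], [-0.6, -0.4], [-1.0, -0.4]]
```

```bash
cat > d.py <<'E'
import sys
from h import *
from station import ctrl
def delta(pos,yaw,tilt=None):
    o=ctrl.get_obs(); Rc=R.from_rotvec(o["tool_rot"])
    Rt=R.from_matrix([[np.cos(yaw),np.sin(yaw),0],[np.sin(yaw),-np.cos(yaw),0],[0,0,-1]])
    return (Rc.inv()*Rt).as_rotvec(degrees=True), Rc.inv().apply(np.array(pos)-o["tool_pos"])
if __name__=="__main__":
    o=ctrl.get_obs(); print("t",o["t"],o["tool_pos"].round(4),o["tool_rot"].round(4),"F",o["contact_force"].round(2),"M",o["wrist_torque"].round(2),o["opening"])
    a=[float(v) for v in sys.argv[1:]]
    if a:
        r,t=delta(a[:3],a[3]); print(r.round(2).tolist(),t.round(4).tolist())
E
python3 d.py 0.4425 -0.057 0.17 0.133
```

```text
t 0.1 [0.2291 0.5809 0.2302] [ 2.5965  1.7669 -0.0027] F [ 0.24 -0.02  0.31] M [-0.04  0.    0.04] 0.08550857771484612
[0.05, 0.11, 60.85] [-0.5149, 0.4326, 0.0611]
```

jog_arm:
  deltas:
    - [[0,0,10],[-0.02,0.016,0],0.05]
    - [[0,0,20],[-0.06,0.05,0],0.05]
    - [[0,0,30],[-0.1,0.08,0],0.05]
    - [[0,0,40],[-0.14,0.12,0],0.05]
    - [[0,0,50],[-0.18,0.15,0],0.05]
    - [[0,0,61],[-0.21,0.18,0],0.05]
    - [[0,0,61],[-0.24,0.2,0],0.05]
    - [[0,0,61],[-0.27,0.23,0.01],0.05]
    - [[0,0,61],[-0.3,0.25,0.02],0.05]
    - [[0,0,61],[-0.33,0.28,0.02],0.05]
    - [[0,0,61],[-0.36,0.3,0.03],0.05]
    - [[0,0,61],[-0.38,0.32,0.03],0.05]
  squeeze: 40

```text
t: 1.1
tool_pos: [0.3818, 0.123, 0.2017]
tool_rot: [-3.135, -0.205, 0.001]
contact_force: [1.6, 0.4, -0.5]
opening: 0.0502
```

```bash
python3 d.py 0.4425 -0.057 0.17 0.133
```

```text
t 1.1 [0.3818 0.123  0.2017] [-3.1348e+00 -2.0530e-01  1.0000e-03] F [ 1.56  0.36 -0.46] M [-0.01 -0.02  0.02] 0.0502212427948509
[-0.01, 0.04, -0.13] [0.0367, 0.1863, 0.0316]
```

jog_arm:
  deltas:
    - [[0,0,0],[0.008,0.037,0.006],0.05]
    - [[0,0,0],[0.015,0.075,0.012],0.05]
    - [[0,0,0],[0.022,0.11,0.018],0.05]
    - [[0,0,0],[0.03,0.15,0.025],0.05]
    - [[0,0,0],[0.034,0.17,0.03],0.05]
    - [[0,0,0],[0.036,0.18,0.031],0.05]
    - [[0,0,0],[0.036,0.18,0.031],0.05]
    - [[0,0,0],[0.036,0.18,0.031],0.05]

```text
t: 1.77
tool_pos: [0.4412, -0.0485, 0.1715]
tool_rot: [-3.134, -0.204, 0.001]
contact_force: [-0.5, 0.4, -0.3]
opening: 0.0502
```

```bash
python3 d.py 0.4425 -0.057 0.17 0.133; python3 - <<'E'
from h import *
from station import get_image
for n in("scene","top"):
    im=get_image(n); cv2.imwrite(f"pics/{n}1.png",im[:,:,::-1])
crop("pics/top1.png",260,180,120,90,6,"pics/b2.png")
crop("pics/scene1.png",220,190,130,120,5,"pics/b4.png")
E
```

```text
t 1.7667 [ 0.4412 -0.0485  0.1715] [-3.134e+00 -2.037e-01  1.300e-03] F [-0.5   0.37 -0.33] M [ 0.02  0.   -0.04] 0.05015965570580709
[-0.06, 0.04, -0.18] [0.0002, 0.0086, 0.0015]
```

View pics/b2.png

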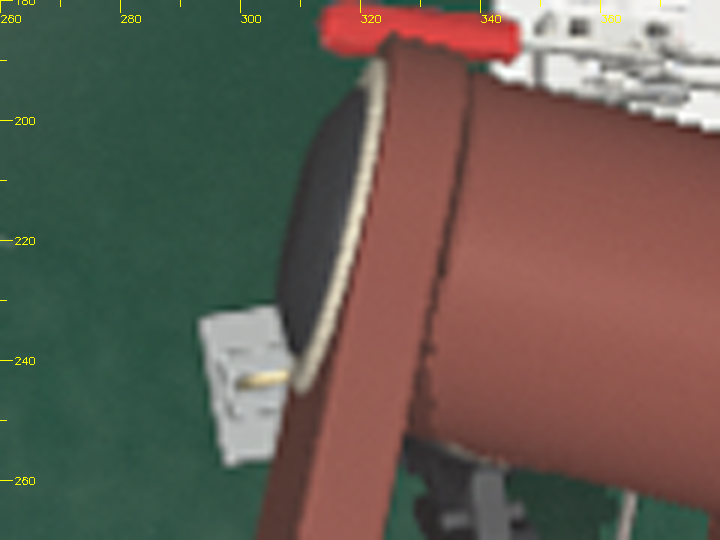

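View pics/b4.png

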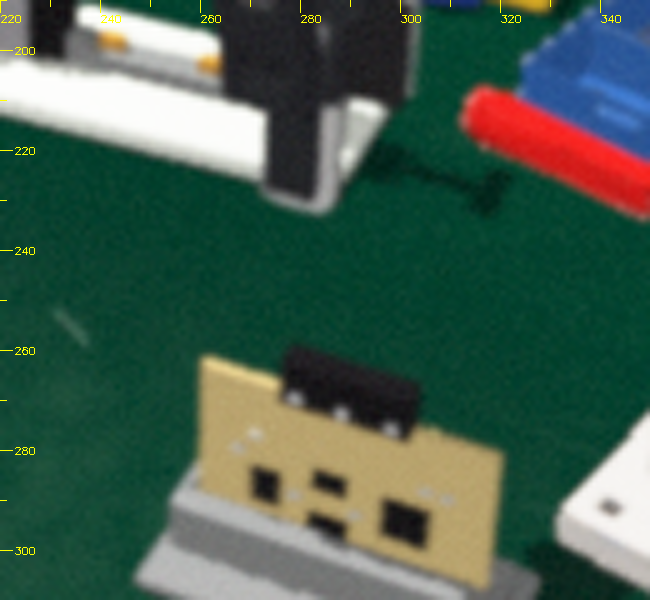

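```bash
python3 d.py 0.4427 -0.0565 0.066 0.134
```

```text
t 1.8667 [ 0.4413 -0.0478  0.1719] [-3.1344e+00 -2.0700e-01 -4.0000e-04] F [0.27 0.08 0.09] M [-0.01  0.01  0.01] 0.05030963405291928
[-0.02, -0.02, -0.12] [0.0002, 0.0089, 0.1059]
```

jog_arm:
  deltas:
    - [[0,0,0],[0,0.005,0.01],0.04]
    - [[0,0,0],[0,0.009,0.03],0.04]
    - [[0,0,0],[0,0.009,0.05],0.04]
    - [[0,0,0],[0,0.009,0.07],0.04]
    - [[0,0,0],[0,0.009,0.085],0.04]
    - [[0,0,0],[0,0.009,0.095],0.04]
    - [[0,0,0],[0,0.009,0.102],0.04]
    - [[0,0,0],[0,0.009,0.106],0.04]
    - [[0,0,0],[0,0.009,0.106],0.04]

```text
t: 2.62
tool_pos: [0.4424, -0.0575, 0.0652]
tool_rot: [-3.135, -0.206, 0.001]
contact_force: [0.3, -1.0, 0.4]
opening: 0.04
```

```bash
python3 d.py 0.4427 -0.0565 0.066 0.134; python3 - <<'E'
from h import *
from station import get_image
for n in("scene",):
    im=get_image(n); cv2.imwrite(f"pics/{n}2.png",im[:,:,::-1])
crop("pics/scene2.png",220,220,130,110,5,"pics/c4.png")
E
```

```text
t 2.6167 [ 0.4424 -0.0575  0.0652] [-3.1346e+00 -2.0560e-01  1.2000e-03] F [ 0.26 -1.    0.36] M [0.01 0.02 0.04] 0.04002332603383717
[-0.02, 0.04, -0.17] [0.0004, -0.001, -0.0008]
```

View pics/c4.png

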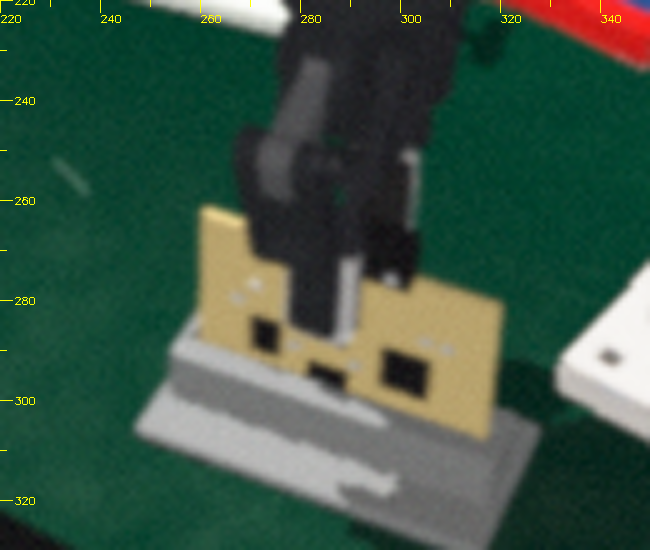

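jog_arm:
  deltas:
    - [[0,0,0],[0,0,0],0.02]
    - [[0,0,0],[0,0,0],0.012]
    - [[0,0,0],[0,0,0],0.009]
    - [[0,0,0],[0,0,0],0.005]
    - [[0,0,0],[0,0,0],0.0]
    - [[0,0,0],[0,0,0],0.0]
    - [[0,0,0],[0,0,0],0.0]
    - [[0,0,0],[0,0,0],0.0]
  squeeze: 50

```text
t: 3.33
tool_pos: [0.4434, -0.0581, 0.0668]
tool_rot: [3.134, 0.205, 0.002]
contact_force: [-0.7, -0.2, 6.8]
opening: 0.0087
```

```bash
python3 d.py 0.4427 -0.0565 0.16 0.134; python3 - <<'E'
from h import *
from station import get_image
for n in("scene",):
    im=get_image(n); cv2.imwrite(f"pics/{n}3.png",im[:,:,::-1])
crop("pics/scene3.png",220,220,130,110,5,"pics/d4.png")
E
```

```text
t 3.3333 [ 0.4434 -0.0581  0.0668] [3.1343e+00 2.0450e-01 2.5000e-03] F [-0.68 -0.21  6.77] M [0.06 0.23 0.02] 0.008723559662454942
[0.04, -0.09, -0.21] [-0.0004, -0.0017, -0.0932]
```

View pics/d4.png

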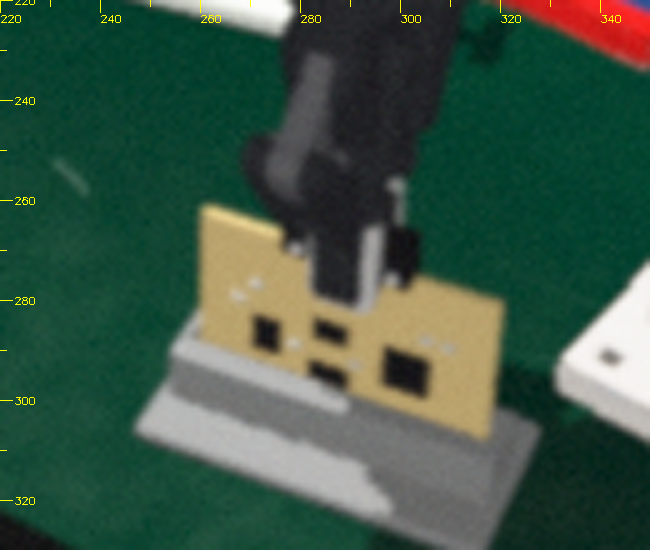

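jog_arm:
  deltas:
    - [[0,0,0],[0,0,-0.004],0.0]
    - [[0,0,0],[0,0,-0.01],0.0]
    - [[0,0,0],[0,0,-0.02],0.0]
    - [[0,0,0],[0,0,-0.03],0.0]
    - [[0,0,0],[0,0,-0.045],0.0]
    - [[0,0,0],[0,0,-0.06],0.0]
    - [[0,0,0],[0,0,-0.08],0.0]
    - [[0,0,0],[0,0,-0.1],0.0]
    - [[0,0,0],[0,0,-0.115],0.0]
    - [[0,0,0],[0,0,-0.125],0.0]
    - [[0,0,0],[0,0,-0.125],0.0]
    - [[0,0,0],[0,0,-0.125],0.0]

```text
t: 4.38
tool_pos: [0.4428, -0.0579, 0.1912]
tool_rot: [3.135, 0.205, 0.001]
contact_force: [-0.5, -0.3, -0.7]
opening: 0.009
```

```bash
python3 d.py 0.6461 0.148 0.19 0.174; python3 - <<'E'
from h import *
from station import get_image
for n in("scene","top"):
    im=get_image(n); cv2.imwrite(f"pics/{n}4.png",im[:,:,::-1])
crop("pics/scene4.png",220,180,130,110,5,"pics/e4.png")
crop("pics/top4.png",170,110,180,140,4,"pics/e5.png")
E
```

```text
t 4.3833 [ 0.4428 -0.0579  0.1912] [3.1345e+00 2.0460e-01 1.5000e-03] F [-0.47 -0.25 -0.75] M [-0.02  0.02 -0.02] 0.008986074564944041
[0.03, -0.05, -2.5] [0.2284, -0.1777, 0.0014]
```

View pics/e4.png

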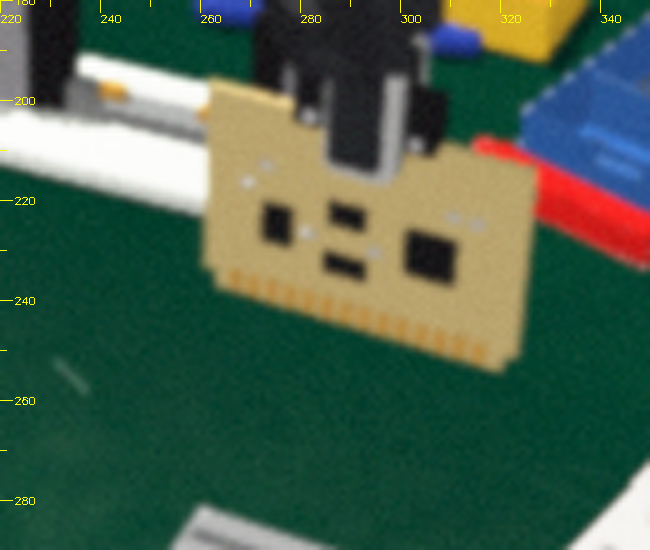

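View pics/e5.png

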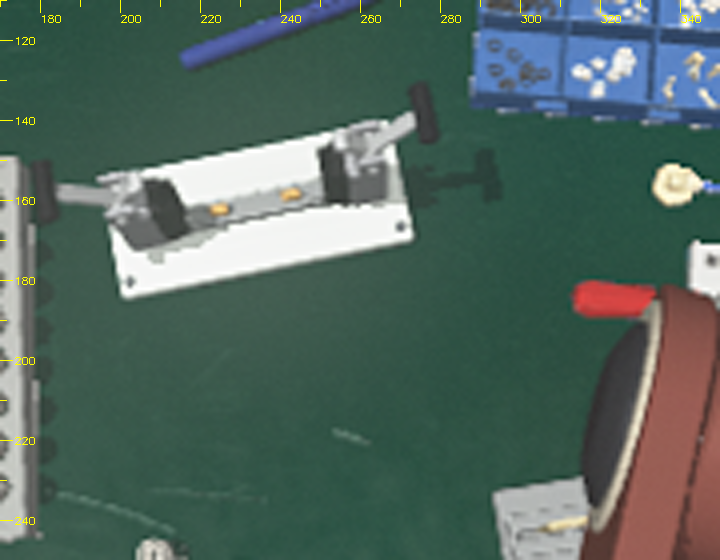

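```bash
cat > fb.py <<'E'
from fit import *
def fitboard(pts,z0,yaw=None,n="scene"):
    # pts: list of (L(mm; z rel to board bottom), uv); fits x,y,yaw,z,roll(about board x)
    A=np.array([p[0] for p in pts],float)/1000; U=np.array([p[1] for p in pts])
    def f(p):
        P=R.from_euler("zx",[p[2],p[4]]).apply(A)+[p[0],p[1],p[3]]
        r=(proj(n,P)-U).ravel()
        return np.r_[r,(p[3]-z0)/.0005*0.5, 0 if yaw is None else (p[2]-yaw)/.005]
    s=least_squares(f,[.5,0,.15,z0,0]); print(s.x.round(4)); print(s.fun[:len(U)*2].reshape(-1,2).round(1).tolist()); return s.x
E
python3 - <<'E'
from fb import *
K=lambda x,y:(220+x/5-.5,180+y/5-.5)
fitboard([((-1.5,50,72),K(210,82)),((-1.5,-50,72),K(539,172)),((-1.5,50,6),K(203,266)),((-1.5,-50,6),K(520,358)),((-1.5,46,0),K(217,286)),((-1.5,-46,0),K(503,371))],0.1304,0.1307)
E
```

```text
[ 0.443  -0.058   0.1312  0.1305 -0.0017]
[[-0.1, 0.3], [-0.2, -0.0], [0.6, -0.1], [-0.5, 0.2], [0.1, -0.3], [-0.0, 0.0]]
```

```bash
python3 d.py 0.5854 0.1359 0.191 0.1725;python3 d.py 0.6445 0.1462 0.191 0.1725
```

```text
t 4.4833 [ 0.4419 -0.0577  0.1895] [-3.1342 -0.2045  0.0032] F [-0.93 -0.07 -1.51] M [-0.02  0.1   0.01] 0.009499533237534677
[-0.05, 0.11, -2.42] [0.1674, -0.1733, -0.0017]
t 4.4833 [ 0.4419 -0.0577  0.1895] [-3.1342 -0.2045  0.0032] F [-0.93 -0.07 -1.51] M [-0.02  0.1   0.01] 0.009499533237534677
[-0.05, 0.11, -2.42] [0.2274, -0.1758, -0.0018]
```

jog_arm:
  deltas:
    - [[0,0,0],[0.01,-0.01,0],0.0]
    - [[0,0,0],[0.03,-0.03,0],0.0]
    - [[0,0,-1],[0.05,-0.052,0],0.0]
    - [[0,0,-1],[0.072,-0.074,0],0.0]
    - [[0,0,-1.5],[0.094,-0.097,0],0.0]
    - [[0,0,-2],[0.115,-0.12,0],0.0]
    - [[0,0,-2.4],[0.135,-0.14,0],0.0]
    - [[0,0,-2.4],[0.15,-0.155,0],0.0]
    - [[0,0,-2.4],[0.16,-0.166,0],0.0]
    - [[0,0,-2.4],[0.167,-0.173,0],0.0]
    - [[0,0,-2.4],[0.167,-0.173,0],0.0]
    - [[0,0,-2.4],[0.167,-0.173,0],0.0]

```text
t: 5.48
tool_pos: [0.5851, 0.1351, 0.1895]
tool_rot: [3.129, 0.271, -0.004]
contact_force: [0.1, -0.6, -1.1]
opening: 0.009
```

```bash
python3 d.py 0.6445 0.1462 0.191 0.1725; python3 - <<'E'
from h import *
from station import get_image
for n in("scene","top"):
    im=get_image(n); cv2.imwrite(f"pics/{n}5.png",im[:,:,::-1])
crop("pics/scene5.png",180,110,130,110,6,"pics/f4.png")
crop("pics/top5.png",170,110,180,140,4,"pics/f5.png")
E
python3 d.py
```

```text
t 5.4833 [0.5851 0.1351 0.1895] [ 3.1294  0.2708 -0.0038] F [ 0.06 -0.59 -1.15] M [0.   0.   0.04] 0.008956448185714134
[0.02, 0.14, 0.01] [0.0604, -0.0007, -0.0016]
t 5.5833 [0.5851 0.1346 0.1901] [ 3.1297e+00  2.6910e-01 -2.1000e-03] F [-0.16 -0.83 -1.56] M [-0.01 -0.05 -0.04] 0.009234089534383212
```

View pics/f4.png

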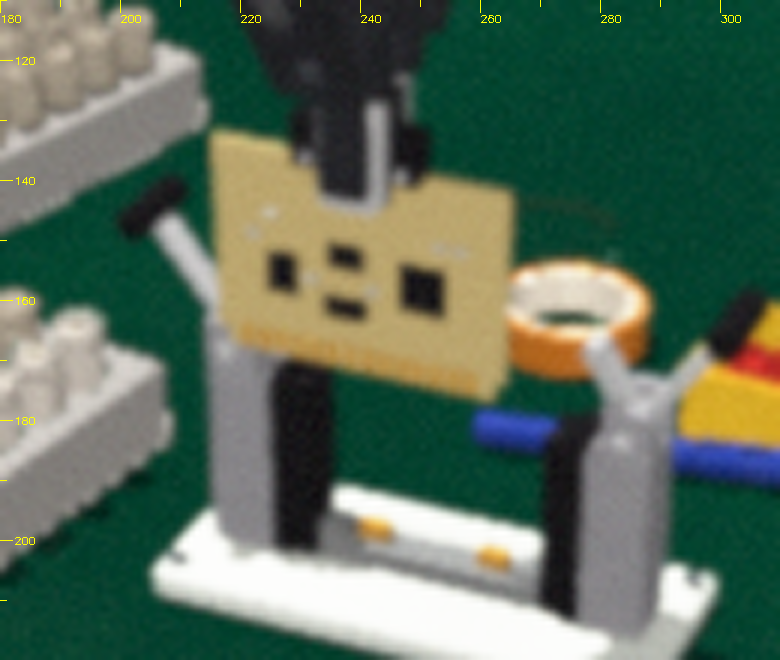

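View pics/f5.png

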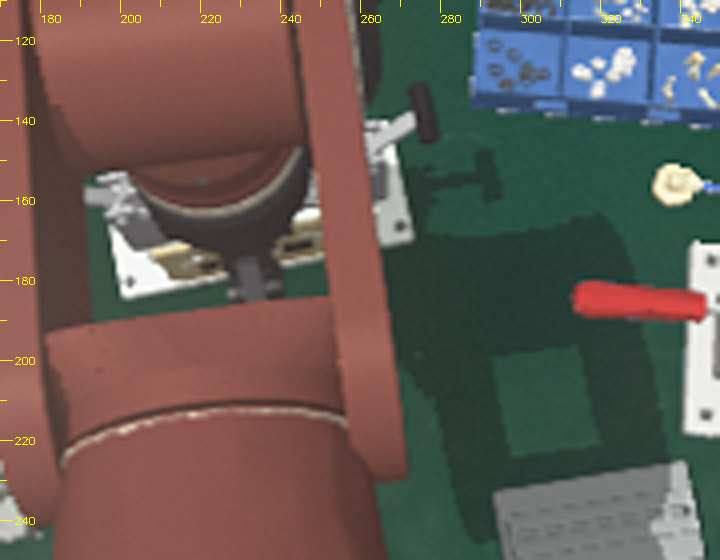

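```bash
python3 - <<'E'
from fb import *
K=lambda x,y:(180+x/6-.5,110+y/6-.5)
fitboard([((-1.5,50,72),K(211,134)),((-1.5,-50,72),K(515,193)),((-1.5,50,6),K(222,323)),((-1.5,-50,6),K(508,382)),((-1.5,46,0),K(239,343)),((-1.5,-46,0),K(493,401))],0.1293,0.1725)
crop("pics/scene0.png",195,185,60,45,12,"pics/g1.png")
crop("pics/scene0.png",255,190,60,45,12,"pics/g2.png")
E
```

```text
[ 0.5849  0.1345  0.1725  0.1293 -0.009 ]
[[0.5, 0.2], [-0.6, -0.1], [0.1, -0.0], [0.1, 0.5], [-0.7, -0.2], [0.6, -0.3]]
```

View pics/g1.png

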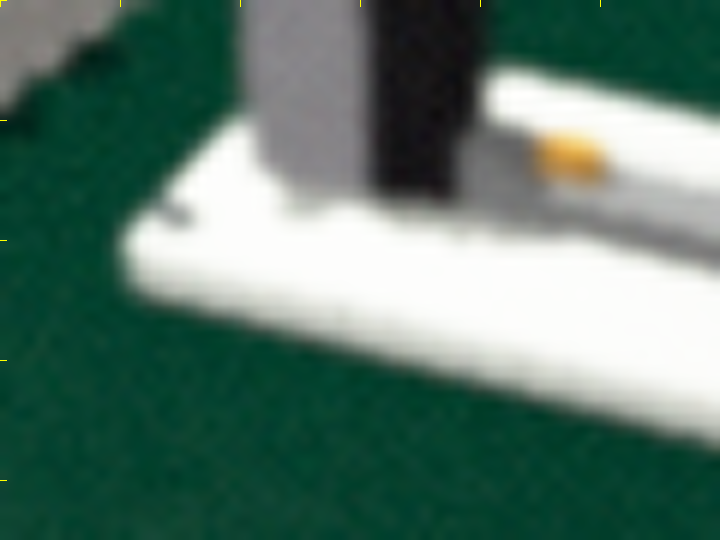

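View pics/g2.png

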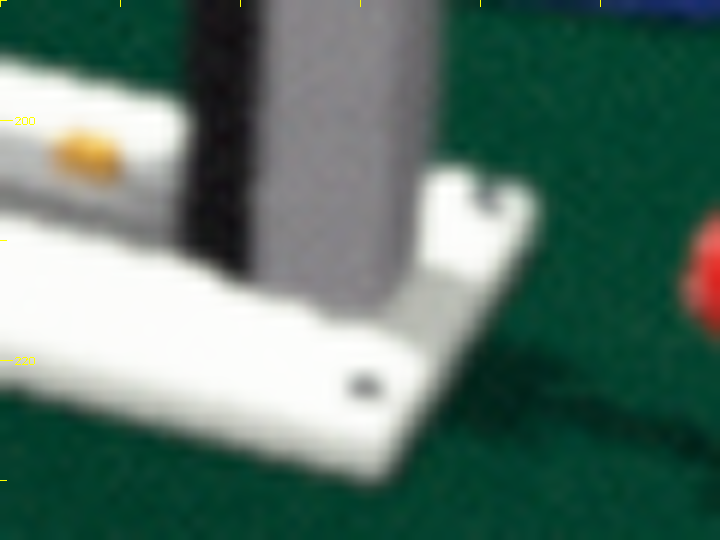

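```bash
python3 - <<'E'
from fit import *
A=lambda x,y:(195+x/12-.5,185+y/12-.5); B=lambda x,y:(255+x/12-.5,190+y/12-.5)
P=[((-40,94,0),A(130,293)),((-40,-94,0),B(384,487)),((40,-94,0),B(541,215)),((-40,94,12),A(121,242)),((40,-94,12),B(541,196))]
H=[((-1,1),A(178,213)),((-1,-1),B(365,386)),((1,-1),B(487,197))]
def f(p):
    r=[v for L,uv in P for v in (proj("scene",W(p,L))[0]-uv)]
    r+=[v for s,uv in H for v in (proj("scene",W(p,(s[0]*p[3]*1000,s[1]*p[4]*1000,12)))[0]-uv)]
    return np.array(r)
s=least_squares(f,[.645,.146,.17,.03,.08],loss="soft_l1"); print(s.x.round(4)); print(s.fun.reshape(-1,2).round(1).tolist())
p=s.x
pts=np.vstack([proj("scene",W(p,L)) for L in [(-40,94,0),(-40,-94,0),(40,-94,0),(-40,94,12),(-40,-94,12),(40,-94,12),(40,94,12),(0,-47.5,86),(0,47.5,86),(-13,-59,104),(0,-74,92),(0,74,92),(-13,59,104),bar(1.066,1),bar(.99,-1)]])
crop("pics/scene0.png",190,130,130,110,6,"pics/i3.png",pts)
E
```

```text
[0.6479 0.1484 0.1815 0.0313 0.0869]
[[-0.3, -0.2], [0.2, -0.4], [-0.5, 2.1], [0.2, -0.6], [-0.1, -0.9], [0.2, 0.6], [0.2, 0.2], [-0.0, 0.3]]
```

View pics/i3.png

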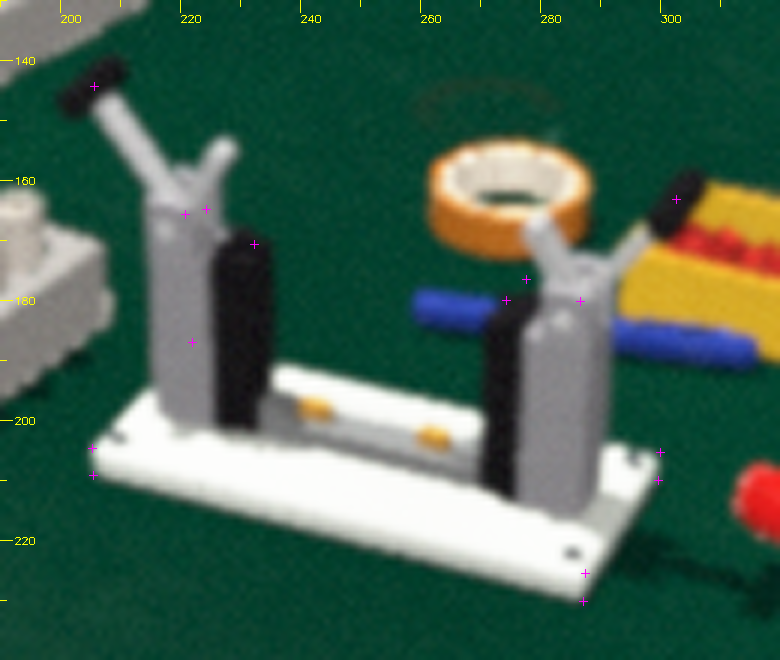

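```bash
python3 - <<'E'
from fit import *
crop("pics/top0.png",190,145,60,45,12,"pics/j1.png")
crop("pics/top0.png",225,135,60,45,12,"pics/j2.png")
E
```

```text
(no output)
```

View pics/j1.png

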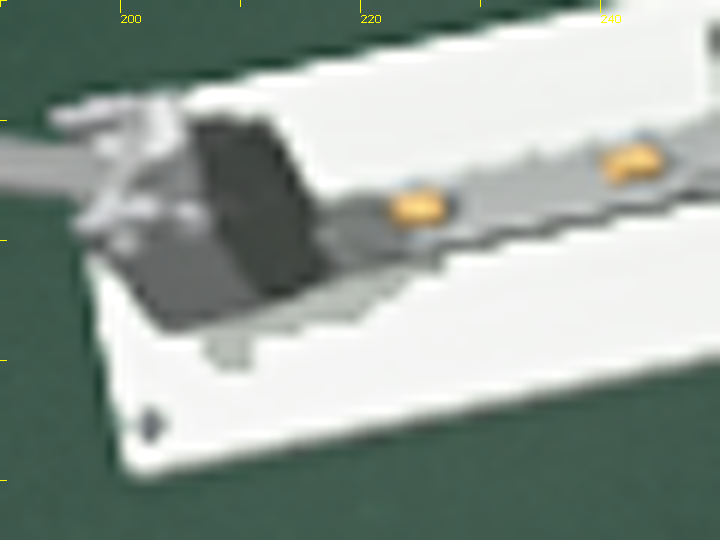

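View pics/j2.png

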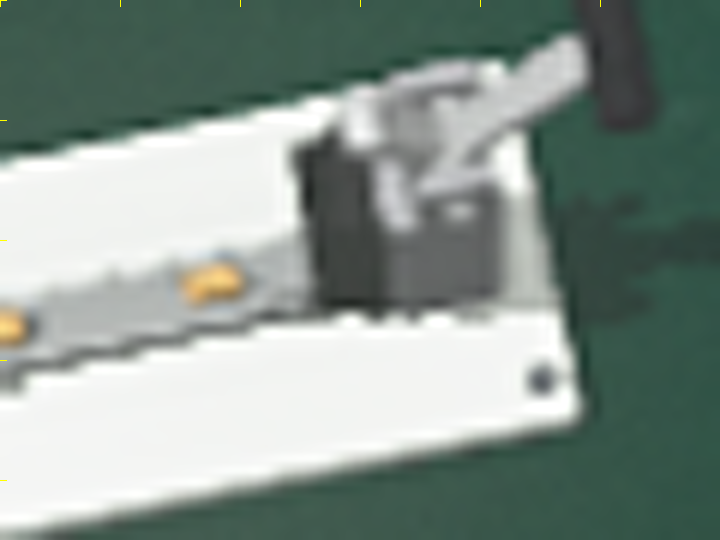

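```bash
python3 - <<'E'
from fit import *
A=lambda x,y:(195+x/12-.5,185+y/12-.5); B=lambda x,y:(255+x/12-.5,190+y/12-.5)
C=lambda x,y:(190+x/12-.5,145+y/12-.5); D=lambda x,y:(225+x/12-.5,135+y/12-.5)
PS=[((-40,94,0),A(130,293)),((-40,-94,0),B(384,487)),((-40,94,12),A(121,242)),((40,-94,12),B(541,196))]
HS=[((-1,1),A(178,213)),((-1,-1),B(365,386)),((1,-1),B(487,197))]
PT=[((-40,94,12),C(124,474)),((-40,-94,12),D(582,420))]
HT=[((-1,1),C(151,425)),((-1,-1),D(541,379))]
ET=[C(220,86),C(400,48),C(600,6),D(100,135),D(300,97)]
def mk(c):
  def f(p):
    r=[]
    if 's' in c:
      r+=[v for L,uv in PS for v in (proj("scene",W(p,L))[0]-uv)]
      r+=[v for s,uv in HS for v in (proj("scene",W(p,(s[0]*p[3]*1000,s[1]*p[4]*1000,12)))[0]-uv)]
    if 't' in c:
      r+=[v for L,uv in PT for v in (proj("top",W(p,L))[0]-uv)]
      r+=[v for s,uv in HT for v in (proj("top",W(p,(s[0]*p[3]*1000,s[1]*p[4]*1000,12)))[0]-uv)]
      w=atz("top",ET,.012)-[p[0],p[1],0]; r+=list((w[:,0]*np.cos(p[2])+w[:,1]*np.sin(p[2])-.04)/.0023)+[0]
    return np.array(r)
  return f
for c in("s","t","st"):
    s=least_squares(mk(c),[.645,.146,.17,.03,.08],loss="soft_l1"); print(c,s.x.round(4)); print(s.fun.reshape(-1,2).round(1).tolist())
E
```

```text
s [0.6474 0.1482 0.1775 0.0311 0.087 ]
[[-0.4, -0.2], [0.0, -0.1], [0.1, -0.5], [-0.1, -0.7], [0.2, 0.5], [0.2, 0.3], [-0.1, 0.6]]
t [0.6468 0.1494 0.1753 0.0304 0.0869]
[[0.1, 0.2], [0.1, -0.3], [-0.1, 0.0], [-0.1, 0.0], [-0.4, -0.2], [-0.1, 0.6], [0.3, 0.0]]
st [0.6472 0.1485 0.1754 0.0307 0.0871]
[[-0.6, -0.2], [-0.2, -0.1], [-0.1, -0.6], [-0.3, -0.6], [0.1, 0.4], [0.0, 0.3], [-0.3, 0.7], [0.4, 0.0], [0.4, -0.5], [0.2, 0.0], [0.4, -0.0], [-0.4, -0.3], [-0.2, 0.5], [0.2, 0.0]]
```

```bash
python3 d.py 0.647 0.1484 0.150 0.176; python3 - <<'E'
from h import *
from station import ctrl,get_image
im=get_image("scene");import d
for i in range(3):
    get_image("scene"); o=ctrl.get_obs(); print(o["tool_pos"].round(4),R.from_rotvec(o["tool_rot"]).as_matrix()[:,2].round(4), np.arctan2(*R.from_rotvec(o["tool_rot"]).as_matrix()[[1,0],0]).round(4))
E
```

```text
t 5.5833 [0.5851 0.1346 0.1901] [ 3.1297e+00  2.6910e-01 -2.1000e-03] F [-0.16 -0.83 -1.56] M [-0.01 -0.05 -0.04] 0.009234089534383212
[0.01, 0.08, -0.26] [0.0634, -0.003, 0.04]
[0.5853 0.1346 0.1906] [-3.e-04 -2.e-04 -1.e+00] 0.1713
[0.5854 0.1346 0.1908] [ 0.e+00 -2.e-04 -1.e+00] 0.1712
[0.5855 0.1347 0.1909] [ 1.e-04 -1.e-04 -1.e+00] 0.1713
```

jog_arm:
  deltas:
    - [[0,0,0],[0.008,0,0],0.0]
    - [[0,0,-0.3],[0.02,-0.001,0],0.0]
    - [[0,0,-0.3],[0.034,-0.002,0],0.0]
    - [[0,0,-0.3],[0.047,-0.003,0],0.0]
    - [[0,0,-0.3],[0.057,-0.003,0],0.0]
    - [[0,0,-0.3],[0.063,-0.003,0.003],0.0]
    - [[0,0,-0.3],[0.063,-0.003,0.01],0.0]
    - [[0,0,-0.3],[0.063,-0.003,0.02],0.0]
    - [[0,0,-0.3],[0.063,-0.003,0.028],0.0]
    - [[0,0,-0.3],[0.063,-0.003,0.033],0.0]
    - [[0,0,-0.3],[0.063,-0.003,0.034],0.0]
    - [[0,0,-0.3],[0.063,-0.003,0.034],0.0]

```text
t: 6.78
tool_pos: [0.6465, 0.149, 0.1556]
tool_rot: [3.129, 0.278, -0.003]
contact_force: [-0.2, -0.4, -1.4]
opening: 0.0091
```

```bash
python3 - <<'E'
from h import *
from station import get_image
for i in range(3): im=get_image("scene")
cv2.imwrite("pics/scene6.png",im[:,:,::-1])
crop("pics/scene6.png",190,110,120,90,6,"pics/k4.png")
E
python3 d.py .647 .1484 .157 .176
```

```text
t 6.9333 [0.6476 0.1492 0.1575] [-3.1292e+00 -2.7850e-01 -1.8000e-03] F [ 0.17 -0.47 -0.3 ] M [-0.01  0.06  0.03] 0.00896820874611059
[0.0, -0.07, 0.09] [-0.0007, 0.0007, 0.0005]
```

View pics/k4.png

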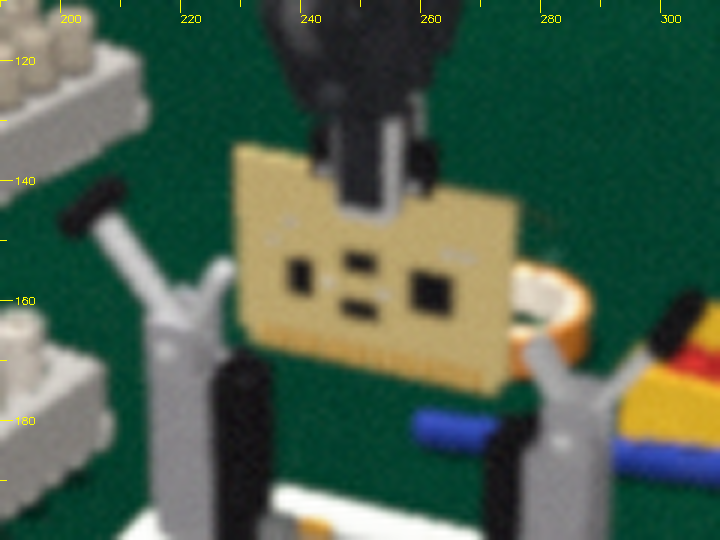

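```bash
python3 - <<'E'
from fb import *
K=lambda x,y:(190+x/6-.5,110+y/6-.5)
fitboard([((-1.5,50,72),K(234,147)),((-1.5,-50,72),K(519,203)),((-1.5,50,6),K(242,327)),((-1.5,-50,6),K(511,383)),((-1.5,46,0),K(258,345)),((-1.5,-46,0),K(497,396))],0.0965,0.177)
E
```

```text
[ 0.6466  0.1481  0.177   0.0966 -0.0113]
[[0.6, 0.8], [-0.5, 0.2], [0.2, -0.2], [0.0, -0.2], [-0.7, -0.3], [0.4, -0.1]]
```

jog_arm:
  deltas:
    - [[0,0,0],[-0.0003,0.0003,0.003],0.0]
    - [[0,0,0],[-0.0003,0.0003,0.006],0.0]
    - [[0,0,0],[-0.0003,0.0003,0.009],0.0]
    - [[0,0,0],[-0.0003,0.0003,0.012],0.0]
    - [[0,0,0],[-0.0003,0.0003,0.015],0.0]
    - [[0,0,0],[-0.0003,0.0003,0.017],0.0]
    - [[0,0,0],[-0.0003,0.0003,0.017],0.0]

```text
t: 7.52
tool_pos: [0.6467, 0.1487, 0.1388]
tool_rot: [3.129, 0.278, -0.002]
contact_force: [-0.4, -0.4, -1.1]
opening: 0.0088
```

```bash
python3 - <<'E'
from h import *
from station import get_image
for i in range(2): im=get_image("scene")
cv2.imwrite("pics/scene7.png",im[:,:,::-1])
crop("pics/scene7.png",190,110,120,90,6,"pics/k5.png")
E
python3 d.py .647 .1484 .157 .176
```

```text
t 7.6167 [0.647  0.1488 0.1396] [ 3.1292e+00  2.7840e-01 -4.0000e-04] F [ 0.28  0.27 -0.86] M [-0.    0.    0.01] 0.009326095778472161
[0.0, 0.01, 0.09] [-0.0001, 0.0004, -0.0174]
```

View pics/k5.png

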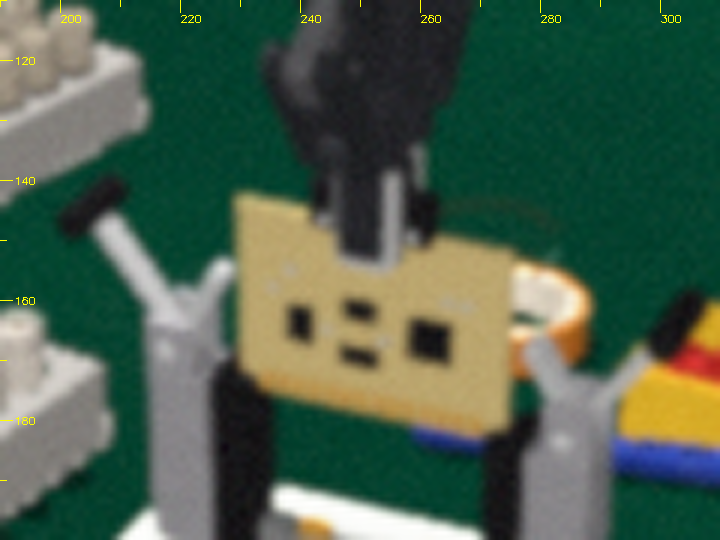

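```bash
python3 - <<'E'
from fb import *
p=[.647,.1484,.176]
L=[(-1.5,50,79.5+72),(-1.5,-50,151.5),(-1.5,50,85.5),(-1.5,-50,85.5),(-1.5,46,79.5),(-1.5,-46,79.5),(-5.5,43.5,86),(-5.5,-43.5,86),(-7,43.5,86),(-7,-43.5,86)]
pts=np.vstack([proj("scene",W(p,l)) for l in L])
K=lambda x,y:(190+x/6-.5,110+y/6-.5)
crop("pics/scene7.png",195,150,60,45,12,"pics/l1.png",pts)
crop("pics/scene7.png",245,155,60,45,12,"pics/l2.png",pts)
crop("pics/scene0.png",195,150,60,45,12,"pics/l3.png",pts)
print(pts.round(1).tolist())
fitboard([((-1.5,50,72),K(234,193)),((-1.5,-50,72),K(514,252)),((-1.5,50,6),K(242,370)),((-1.5,-50,6),K(507,432))],0.0795,0.176)
E
```

```text
[[229.6, 142.2], [275.5, 151.6], [230.2, 170.6], [274.4, 180.6], [231.9, 173.4], [272.5, 182.7], [232.1, 171.9], [270.7, 180.6], [231.8, 172.2], [270.4, 181.0]]
[ 0.6454  0.1486  0.1759  0.0796 -0.0011]
[[0.5, 0.8], [-0.2, 0.4], [-0.2, -0.3], [-0.1, -0.7]]
```

View pics/l1.png

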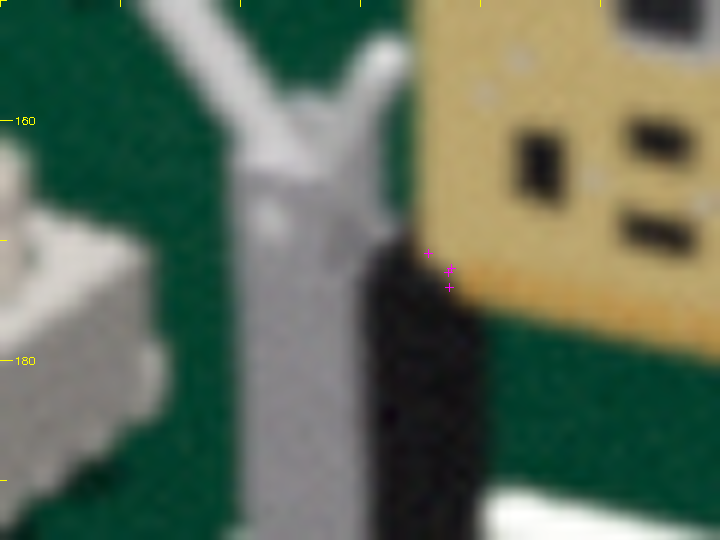

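View pics/l2.png

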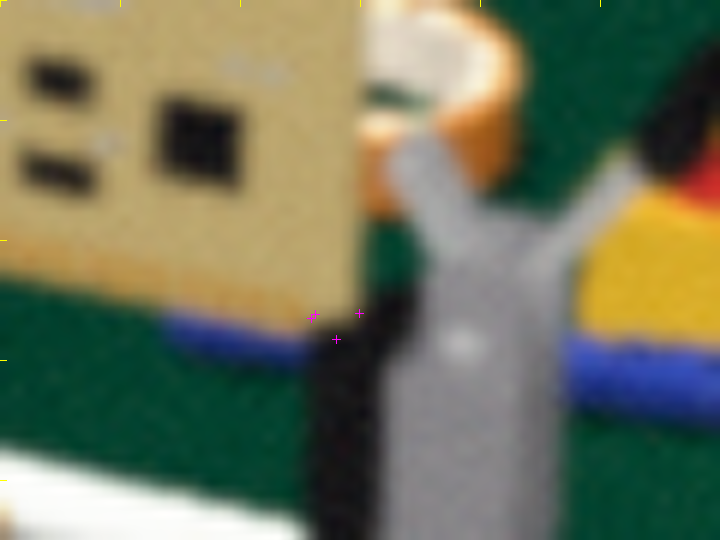

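View pics/l3.png

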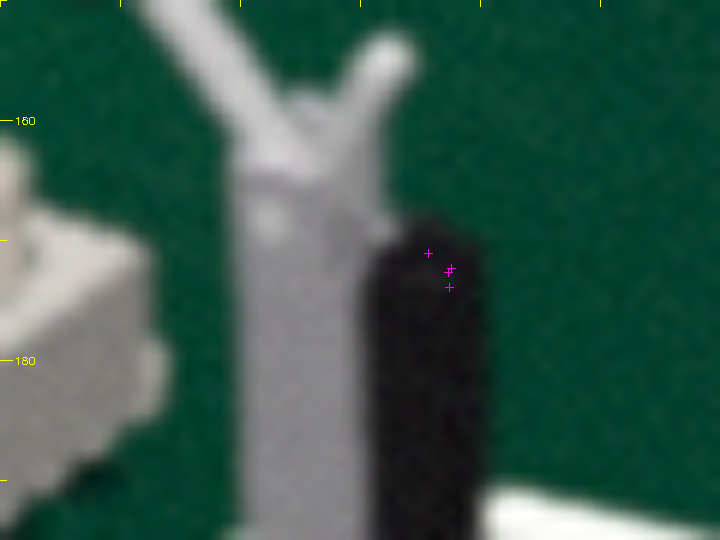

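jog_arm:
  deltas:
    - [[0,0,0],[0,0,0.002],0.0]
    - [[0,0,0],[0,0,0.004],0.0]
    - [[0,0,0],[0,0,0.006],0.0]
    - [[0,0,0],[0,0,0.008],0.0]
    - [[0,0,0],[0,0,0.008],0.0]

```text
t: 8.03
tool_pos: [0.6468, 0.1487, 0.131]
tool_rot: [3.129, 0.278, -0.001]
contact_force: [0.3, 0.9, -1.2]
opening: 0.0093
```

```bash
python3 - <<'E'
from h import *
from station import get_image
for i in range(2): im=get_image("scene")
cv2.imwrite("pics/scene8.png",im[:,:,::-1])
crop("pics/scene8.png",195,120,110,80,7,"pics/k6.png")
E
python3 d.py .647 .1484 .157 .176
```

```text
t 8.1333 [0.647  0.1488 0.1315] [ 3.1292e+00  2.7840e-01 -6.0000e-04] F [-0.49 -0.05 -1.33] M [-0.04 -0.01 -0.03] 0.009174268381316658
[-0.0, 0.02, 0.08] [-0.0, 0.0004, -0.0255]
```

View pics/k6.png

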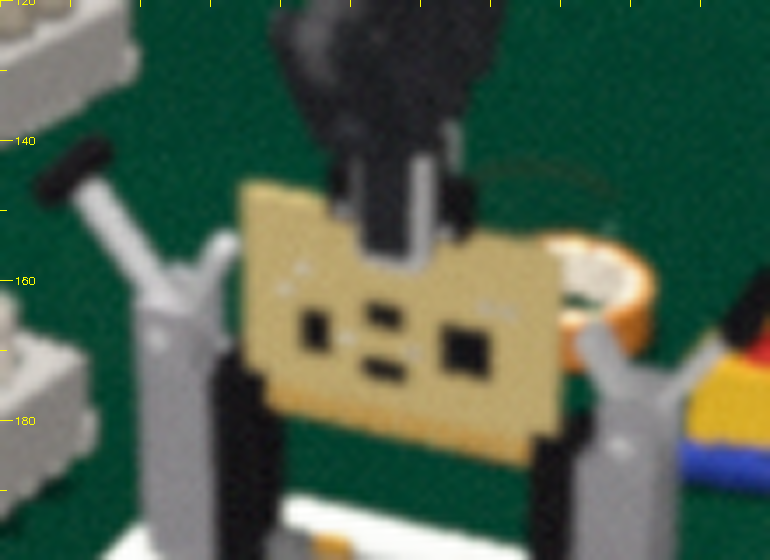

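jog_arm:
  deltas:
    - [[0,0,0],[0,0,0.002],0.0]
    - [[0,0,0],[0,0,0.005],0.0]
    - [[0,0,0],[0,0,0.008],0.0]
    - [[0,0,0],[0,0,0.011],0.0]
    - [[0,0,0],[0,0,0.011],0.0]

```text
t: 8.55
tool_pos: [0.6466, 0.1487, 0.1196]
tool_rot: [-3.129, -0.278, 0.002]
contact_force: [0.7, -0.5, -0.8]
opening: 0.0091
```

jog_arm:
  deltas:
    - [[0,0,0],[0,0,0.003],0.0]
    - [[0,0,0],[0,0,0.006],0.0]
    - [[0,0,0],[0,0,0.009],0.0]
    - [[0,0,0],[0,0,0.012],0.0]
    - [[0,0,0],[0,0,0.014],0.0]
    - [[0,0,0],[0,0,0.014],0.0]

```text
t: 9.05
tool_pos: [0.6467, 0.1487, 0.1059]
tool_rot: [3.129, 0.278, -0.002]
contact_force: [-0.6, 0.1, -0.7]
opening: 0.009
```

```bash
python3 d.py .647 .1484 .157 .176
```

```text
t 9.05 [0.6467 0.1487 0.1059] [ 3.1292e+00  2.7830e-01 -1.7000e-03] F [-0.59  0.14 -0.73] M [-0.04 -0.05 -0.04] 0.00896320277292201
[-0.0, 0.06, 0.08] [0.0002, 0.0004, -0.0511]
```

jog_arm:
  deltas:
    - [[0,0,0],[0,0,0.003],0.0]
    - [[0,0,0],[0,0,0.006],0.0]
    - [[0,0,0],[0,0,0.009],0.0]
    - [[0,0,0],[0,0,0.012],0.0]
    - [[0,0,0],[0,0,0.014],0.0]
    - [[0,0,0],[0,0,0.014],0.0]

```text
t: 9.55
tool_pos: [0.6467, 0.1487, 0.0919]
tool_rot: [3.129, 0.278, -0.002]
contact_force: [0.7, 0.4, -2.2]
opening: 0.0093
```

jog_arm:
  deltas:
    - [[0,0,0],[0,0,0.001],0.0]
    - [[0,0,0],[0,0,0.002],0.0]
    - [[0,0,0],[0,0,0.002],0.0]

```text
t: 9.8
tool_pos: [0.6471, 0.1488, 0.0906]
tool_rot: [3.129, 0.278, -0.0]
contact_force: [-0.5, -0.1, -1.1]
opening: 0.0087
```

jog_arm:
  deltas:
    - [[0,0,0],[0,0,0.001],0.0]
    - [[0,0,0],[0,0,0.0015],0.0]
    - [[0,0,0],[0,0,0.0015],0.0]

```text
t: 10.05
tool_pos: [0.6471, 0.1488, 0.0893]
tool_rot: [-3.129, -0.278, -0.0]
contact_force: [-0.9, 0.2, -0.6]
opening: 0.009
```

jog_arm:
  deltas:
    - [[0,0,0],[0,0,0.001],0.0]
    - [[0,0,0],[0,0,0.0015],0.0]
    - [[0,0,0],[0,0,0.0015],0.0]

```text
t: 10.3
tool_pos: [0.6473, 0.1488, 0.0885]
tool_rot: [-3.129, -0.278, -0.001]
contact_force: [-1.5, -0.3, 3.4]
opening: 0.0093
```

jog_arm:
  deltas:
    - [[0,0,0],[0,0,0.001],0.0]
    - [[0,0,0],[0,0,0.0015],0.0]
    - [[0,0,0],[0,0,0.0015],0.0]

```text
t: 10.55
tool_pos: [0.6474, 0.1488, 0.0868]
tool_rot: [-3.129, -0.278, -0.001]
contact_force: [-2.4, -0.8, 5.0]
opening: 0.0092
```

jog_arm:
  deltas:
    - [[0,0,0],[0,0,0],0.012]
    - [[0,0,0],[0,0,0],0.016]
    - [[0,0,0],[0,0,0],0.022]
    - [[0,0,0],[0,0,0],0.03]
    - [[0,0,0],[0,0,0],0.03]
    - [[0,0,0],[0,0,0],0.03]
  squeeze: 20

```text
t: 11.05
tool_pos: [0.647, 0.1487, 0.0859]
tool_rot: [3.129, 0.278, -0.0]
contact_force: [0.0, -0.2, 0.8]
opening: 0.0305
```

```bash
python3 - <<'E'
from h import *
from station import get_image
for i in range(2): im=get_image("scene")
cv2.imwrite("pics/scene9.png",im[:,:,::-1])
crop("pics/scene9.png",195,130,110,80,7,"pics/k7.png")
E
python3 d.py .647 .1484 .157 .176
```

```text
t 11.15 [0.647  0.1488 0.0861] [-3.1292e+00 -2.7840e-01  2.0000e-04] F [-0.13  0.38 -0.23] M [ 0.03  0.02 -0.05] 0.030366055029879997
[-0.0, 0.01, 0.08] [-0.0001, 0.0004, -0.0709]
```

View pics/k7.png

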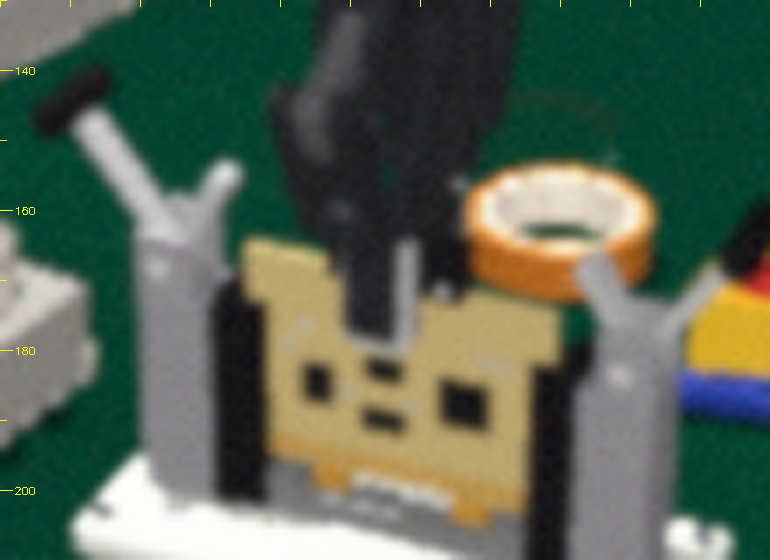

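jog_arm:
  deltas:
    - [[0,0,0],[0,0,-0.004],0.03]
    - [[0,0,0],[0,0,-0.012],0.03]
    - [[0,0,0],[0,0,-0.03],0.03]
    - [[0,0,0],[0,0,-0.055],0.03]
    - [[0,0,0],[0,0,-0.08],0.02]
    - [[0,0,0],[0,0,-0.1],0.0]
    - [[0,0,0],[0,0,-0.115],0.0]
    - [[0,0,0],[0,0,-0.122],0.0]
    - [[0,0,0],[0,0,-0.124],0.0]

```text
t: 11.9
tool_pos: [0.6479, 0.1489, 0.2126]
tool_rot: [-3.129, -0.278, -0.005]
contact_force: [0.2, -0.6, -0.1]
opening: 0.0001
```

```bash
python3 - <<'E'
from h import *
from station import get_image
for n in("scene","top"):
    im=get_image(n)
    cv2.imwrite(f"pics/{n}10.png",im[:,:,::-1])
crop("pics/scene10.png",185,110,130,110,6,"pics/m1.png")
crop("pics/top10.png",160,110,130,100,6,"pics/m2.png")
E
python3 d.py .647 .1484 .157 .176
```

```text
t 12.0 [0.6468 0.1488 0.2098] [ 3.1292e+00  2.7840e-01 -9.0000e-04] F [-0.52  0.34 -0.26] M [-0.   -0.03  0.07] 5.2980906178000534e-05
[-0.0, 0.03, 0.09] [0.0001, 0.0004, 0.0528]
```

View pics/m1.png

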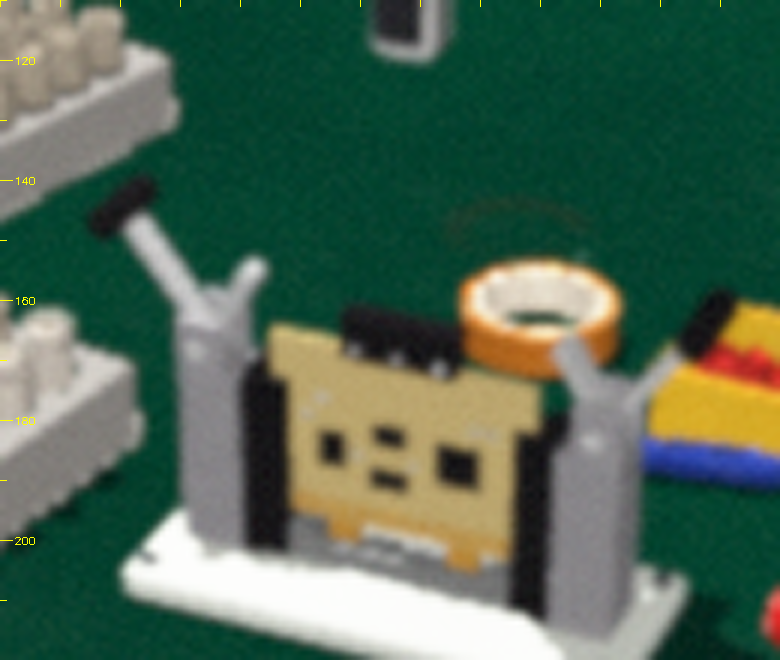

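View pics/m2.png

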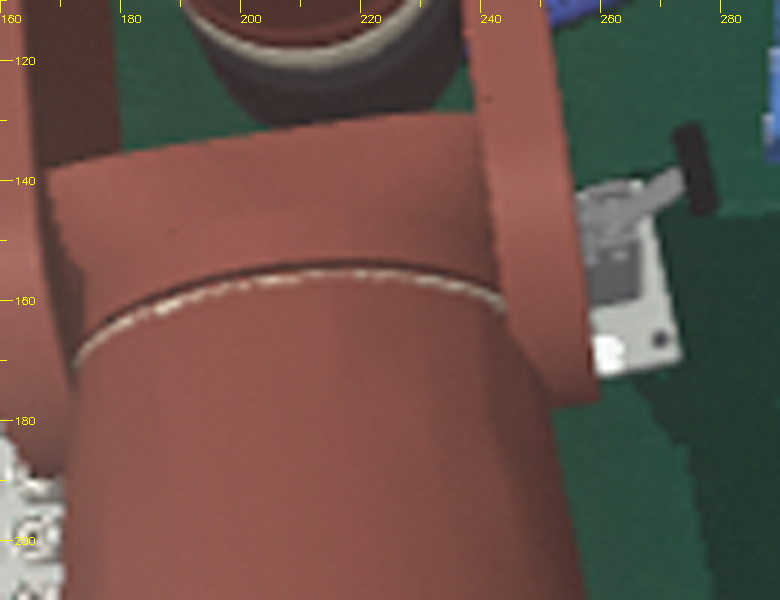

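jog_arm:
  deltas:
    - [[0,0,0],[0,-0.01,0],0.0]
    - [[0,0,0],[0,-0.03,0],0.0]
    - [[0,0,0],[0,-0.055,0],0.0]
    - [[0,0,0],[0,-0.08,0],0.0]
    - [[0,0,0],[0,-0.105,0],0.0]
    - [[0,0,0],[0,-0.125,0],0.0]
    - [[0,0,0],[0,-0.14,0.01],0.0]
    - [[0,0,0],[0,-0.14,0.03],0.0]
    - [[0,0,0],[0,-0.14,0.05],0.0]
    - [[0,0,0],[0,-0.14,0.07],0.0]
    - [[0,0,0],[0,-0.14,0.078],0.0]
    - [[0,0,0],[0,-0.14,0.08],0.0]

```text
t: 13.0
tool_pos: [0.6199, 0.286, 0.1255]
tool_rot: [3.128, 0.278, -0.011]
contact_force: [-0.9, -0.2, -0.5]
opening: -0.0001
```

```bash
cat > f.py <<'E'
import sys
from h import *
from station import get_image,ctrl
n=int(sys.argv[1]) if len(sys.argv)>1 else 1
F=[];P=[];im=None
for i in range(n):
    o=ctrl.get_obs()
    F.append(o["contact_force"]);P.append(o["tool_pos"]); im=get_image("scene")
F=np.array(F);y=.1765;p=np.mean(P,0)-[.647,.1488,0]
ex=np.array([np.cos(y),np.sin(y)]);ey=np.array([-np.sin(y),np.cos(y)])
m=F.mean(0); print("t",round(ctrl.get_obs()["t"],2),"rack x,y,z mm",(1000*np.array([p[:2]@ex,p[:2]@ey,p[2]])).round(1),"F rack",np.round([m[:2]@ex,m[:2]@ey,m[2]],2),"each y",(F[:,:2]@ey).round(1))
if len(sys.argv)>2:
    cv2.imwrite("pics/tmp.png",im[:,:,::-1]); crop("pics/tmp.png",180,105,130,105,6,"pics/%s.png"%sys.argv[2])
E
python3 f.py 3 n1
```

```text
t 13.15 rack x,y,z mm [ -1.6 139.9 127.3] F rack [-0.11  0.38  0.24] each y [0.  0.9 0.3]
```

View pics/n1.png

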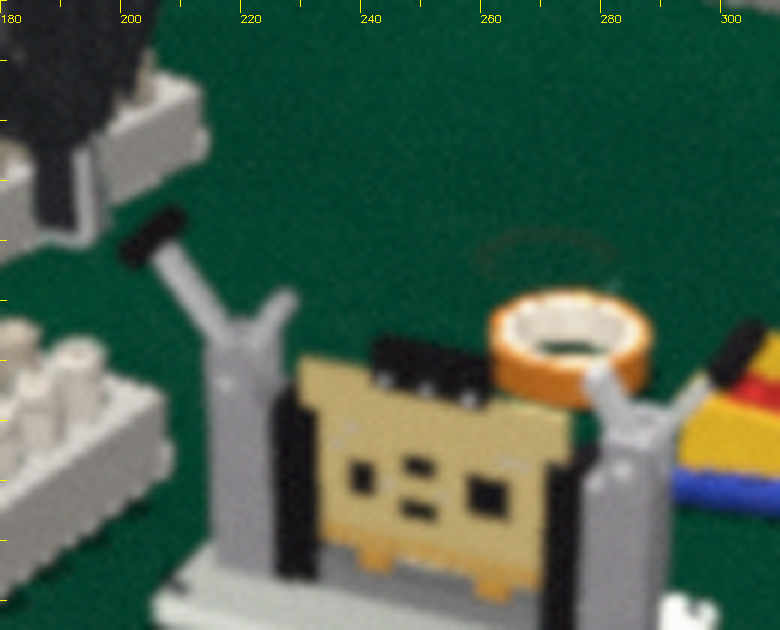

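jog_arm:
  deltas:
    - [[0,0,0],[0.001,0.004,0],0.0]
    - [[0,0,0],[0.001,0.008,0],0.0]
    - [[0,0,0],[0.001,0.012,0.001],0.0]
    - [[0,0,0],[0.001,0.015,0.001],0.0]
    - [[0,0,0],[0.001,0.018,0],0.0]
    - [[0,0,0],[0.001,0.018,0],0.0]

```text
t: 13.65
tool_pos: [0.6268, 0.2705, 0.1316]
tool_rot: [-3.125, -0.277, -0.002]
contact_force: [-0.9, 5.3, 1.8]
opening: 0.0001
```

```bash
python3 f.py 4 n2
```

```text
t 13.85 rack x,y,z mm [  1.5 123.4 131.5] F rack [0.18 5.56 1.49] each y [5.4 5.4 5.9 5.6]
```

View pics/n2.png

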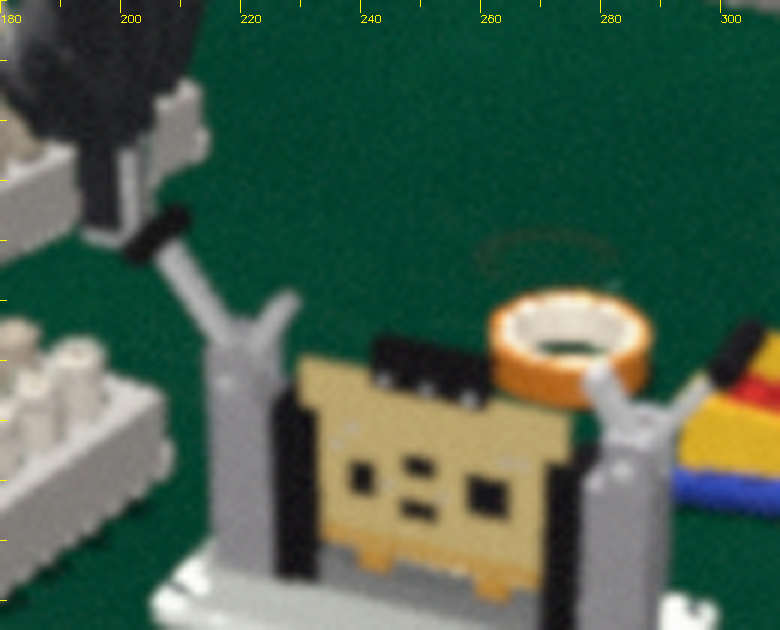

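jog_arm:
  deltas:
    - [[0,0,0],[0,0.002,-0.001],0.0]
    - [[0,0,0],[0,0.004,-0.002],0.0]
    - [[0,0,0],[0,0.006,-0.003],0.0]
    - [[0,0,0],[0,0.008,-0.004],0.0]
    - [[0,0,0],[0,0.01,-0.0045],0.0]
    - [[0,0,0],[0,0.012,-0.005],0.0]
    - [[0,0,0],[0,0.014,-0.006],0.0]
    - [[0,0,0],[0,0.016,-0.007],0.0]
    - [[0,0,0],[0,0.018,-0.0075],0.0]
    - [[0,0,0],[0,0.02,-0.008],0.0]
    - [[0,0,0],[0,0.022,-0.0085],0.0]
    - [[0,0,0],[0,0.022,-0.0085],0.0]

```text
t: 14.85
tool_pos: [0.6313, 0.2494, 0.1414]
tool_rot: [-3.125, -0.278, -0.006]
contact_force: [-0.9, 6.1, 4.9]
opening: -0.0
```

```bash
python3 f.py 3 n3
```

```text
t 15.0 rack x,y,z mm [  2.1 101.7 141.3] F rack [0.07 5.96 4.19] each y [6.1 5.8 6. ]
```

View pics/n3.png

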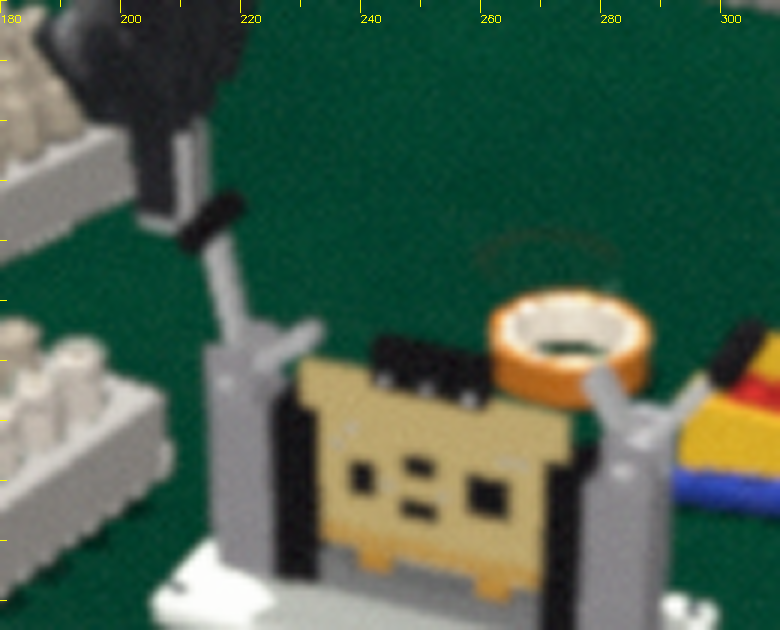

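jog_arm:
  deltas:
    - [[0,0,0],[0,0.001,0.0005],0.0]
    - [[0,0,0],[0,0.002,0.001],0.0]
    - [[0,0,0],[0,0.003,0.001],0.0]
    - [[0,0,0],[0,0.004,0.001],0.0]
    - [[0,0,0],[0,0.005,0.001],0.0]
    - [[0,0,0],[0,0.006,0.001],0.0]
    - [[0,0,0],[0,0.007,0.001],0.0]
    - [[0,0,0],[0,0.007,0.001],0.0]

```text
t: 15.67
tool_pos: [0.6324, 0.2424, 0.1401]
tool_rot: [-3.125, -0.278, -0.005]
contact_force: [-1.7, 5.6, 4.3]
opening: 0.0
```

```bash
python3 f.py 3 n4
```

```text
t 15.82 rack x,y,z mm [  2.1  94.7 140.1] F rack [0.   5.97 4.81] each y [5.8 5.3 6.8]
```

View pics/n4.png

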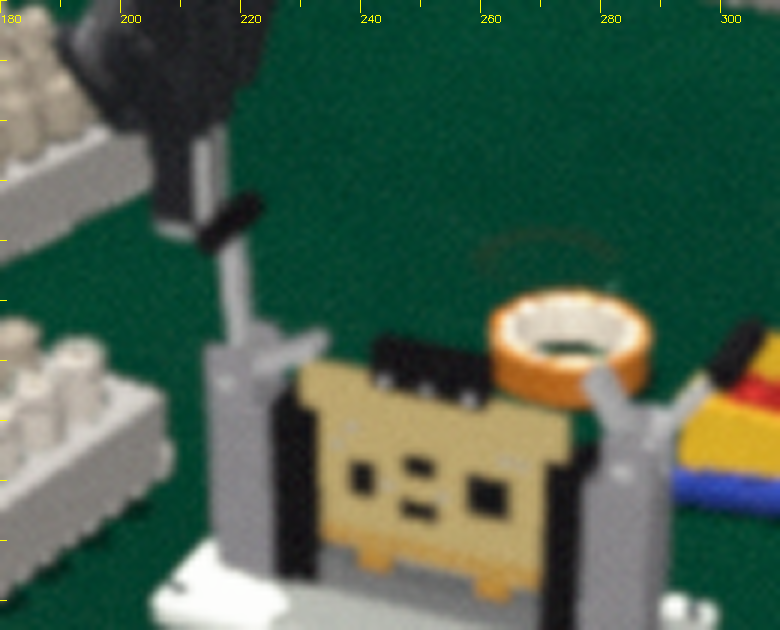

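jog_arm:
  deltas:
    - [[0,0,0],[0,0.001,0.0005],0.0]
    - [[0,0,0],[0,0.002,0.001],0.0]
    - [[0,0,0],[0,0.003,0.001],0.0]
    - [[0,0,0],[0,0.003,0.001],0.0]

```text
t: 16.15
tool_pos: [0.633, 0.2397, 0.1393]
tool_rot: [-3.124, -0.279, -0.006]
contact_force: [-1.3, 7.4, 5.1]
opening: 0.0001
```

```bash
python3 f.py 3
```

```text
t 16.3 rack x,y,z mm [  2.2  92.  139.3] F rack [-0.05  7.4   5.22] each y [7.5 7.4 7.2]
```

jog_arm:
  deltas:
    - [[0,0,0],[0,0.001,0],0.0]
    - [[0,0,0],[0,0.002,0],0.0]
    - [[0,0,0],[0,0.002,0],0.0]

```text
t: 16.55
tool_pos: [0.6333, 0.2379, 0.1394]
tool_rot: [-3.124, -0.279, -0.006]
contact_force: [-0.7, 7.1, 5.8]
opening: -0.0003
```

```bash
python3 f.py 3
```

```text
t 16.7 rack x,y,z mm [  2.2  90.1 139.4] F rack [0.15 7.55 5.82] each y [7.1 7.3 8.2]
```

jog_arm:
  deltas:
    - [[0,0,0],[0,0,-0.0005],0.0]
    - [[0,0,0],[0,0.0005,-0.0012],0.0]
    - [[0,0,0],[0,0.001,-0.0012],0.0]
    - [[0,0,0],[0,0.001,-0.0012],0.0]

```text
t: 17.03
tool_pos: [0.6334, 0.2368, 0.1396]
tool_rot: [-3.124, -0.279, -0.005]
contact_force: [-0.3, 7.5, 2.8]
opening: 0.0003
```

```bash
python3 f.py 4 n5
```

```text
t 17.23 rack x,y,z mm [  2.1  89.  139.6] F rack [0.8  7.27 2.86] each y [7.4 7.9 7.3 6.5]
```

View pics/n5.png

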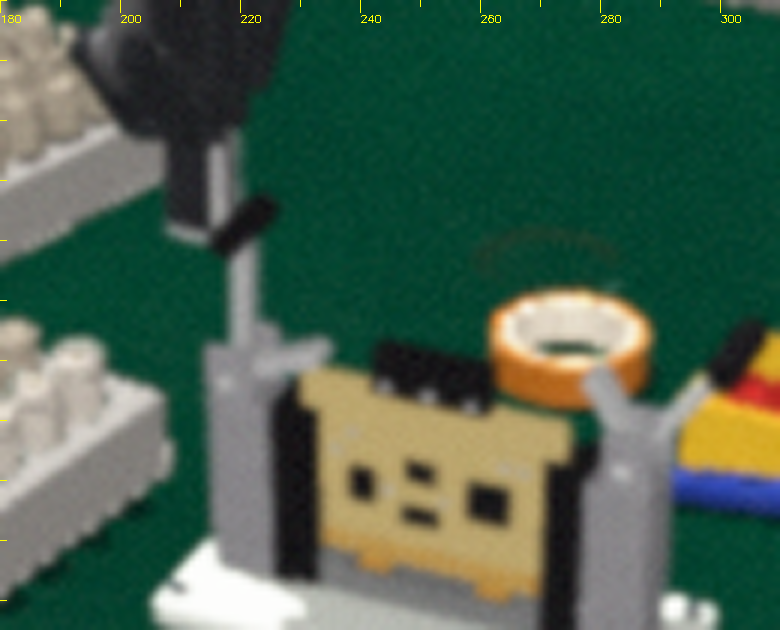

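jog_arm:
  deltas:
    - [[0,0,0],[0,0.0005,0],0.0]
    - [[0,0,0],[0,0.001,0],0.0]
    - [[0,0,0],[0,0.0015,0],0.0]
    - [[0,0,0],[0,0.0015,0],0.0]

```text
t: 17.57
tool_pos: [0.6337, 0.2354, 0.1397]
tool_rot: [-3.124, -0.279, -0.005]
contact_force: [-0.1, 8.7, 2.6]
opening: -0.0004
```

```bash
python3 f.py 3
```

```text
t 17.72 rack x,y,z mm [  2.1  87.6 139.7] F rack [1.53 8.13 2.89] each y [8.6 8.  7.8]
```

jog_arm:
  deltas:
    - [[0,0,0],[0,0.0005,0],0.0]
    - [[0,0,0],[0,0.001,0],0.0]
    - [[0,0,0],[0,0.001,0],0.0]

```text
t: 17.97
tool_pos: [0.6338, 0.2346, 0.1398]
tool_rot: [-3.124, -0.279, -0.005]
contact_force: [-0.2, 7.3, 2.6]
opening: 0.0002
```

```bash
python3 f.py 3
```

```text
t 18.12 rack x,y,z mm [  2.1  86.8 139.8] F rack [1.63 7.73 2.66] each y [7.2 7.9 8.1]
```

jog_arm:
  deltas:
    - [[0,0,0],[0,0.0005,0],0.0]
    - [[0,0,0],[0,0.001,0],0.0]
    - [[0,0,0],[0,0.001,0],0.0]

```text
t: 18.37
tool_pos: [0.6339, 0.234, 0.1398]
tool_rot: [-3.123, -0.279, -0.005]
contact_force: [0.2, 8.8, 3.3]
opening: 0.0004
```

```bash
python3 f.py 3
```

```text
t 18.52 rack x,y,z mm [  2.1  86.2 139.8] F rack [1.66 8.81 2.98] each y [8.6 8.9 8.9]
```

jog_arm:
  deltas:
    - [[0,0,0],[0,0.0005,0],0.0]
    - [[0,0,0],[0,0.001,0],0.0]
    - [[0,0,0],[0,0.001,0],0.0]

```text
t: 18.77
tool_pos: [0.634, 0.2336, 0.1398]
tool_rot: [-3.122, -0.279, -0.005]
contact_force: [-0.2, 10.8, 2.8]
opening: -0.0003
```

```bash
python3 f.py 3
```

```text
t 18.92 rack x,y,z mm [  2.1  85.7 139.8] F rack [ 1.56 10.55  3.05] each y [10.7 10.7 10.3]
```

jog_arm:
  deltas:
    - [[0,0,0],[0,0.0005,0],0.0]
    - [[0,0,0],[0,0.001,0],0.0]
    - [[0,0,0],[0,0.001,0],0.0]

```text
t: 19.17
tool_pos: [0.6341, 0.2331, 0.1399]
tool_rot: [-3.121, -0.279, -0.005]
contact_force: [-1.0, 12.3, 3.0]
opening: -0.0001
```

```bash
python3 f.py 3
```

```text
t 19.32 rack x,y,z mm [  2.1  85.3 139.9] F rack [ 1.24 11.82  3.19] each y [12.2 11.7 11.5]
```

jog_arm:
  deltas:
    - [[0,0,0],[0,-0.004,0],0.0]
    - [[0,0,0],[0,-0.014,0],0.0]
    - [[0,0,0],[0,-0.024,-0.01],0.0]
    - [[0,0,0],[0,-0.024,-0.035],0.0]
    - [[0,0,0],[0,-0.024,-0.06],0.0]
    - [[0,0,0],[0,-0.01,-0.072],0.0]
    - [[0,0,0],[0,0.01,-0.072],0.0]
    - [[0,0,0],[-0.002,0.04,-0.072],0.0]
    - [[0,0,0],[-0.002,0.07,-0.072],0.0]
    - [[0,0,0],[-0.002,0.1,-0.072],0.0]
    - [[0,0,0],[-0.002,0.13,-0.072],0.0]
    - [[0,0,0],[-0.002,0.155,-0.072],0.0]

```text
t: 20.32
tool_pos: [0.6591, 0.0733, 0.21]
tool_rot: [3.128, 0.276, -0.0]
contact_force: [0.5, 0.2, 0.4]
opening: 0.0005
```

```bash
python3 f.py 1 o1; python3 d.py .647 .1488 .21 .1765
```

```text
t 20.37 rack x,y,z mm [ -1.4 -76.5 210. ] F rack [0.49 0.07 0.36] each y [0.1]
t 20.3667 [0.6598 0.0691 0.21  ] [ 3.1257e+00  2.7040e-01 -1.0000e-04] F [ 0.07 -2.19 -0.39] M [-0.02 -0.01 -0.  ] -3.74777928224907e-05
[0.24, 0.02, -0.22] [0.001, -0.0807, -0.0003]
```

View pics/o1.png

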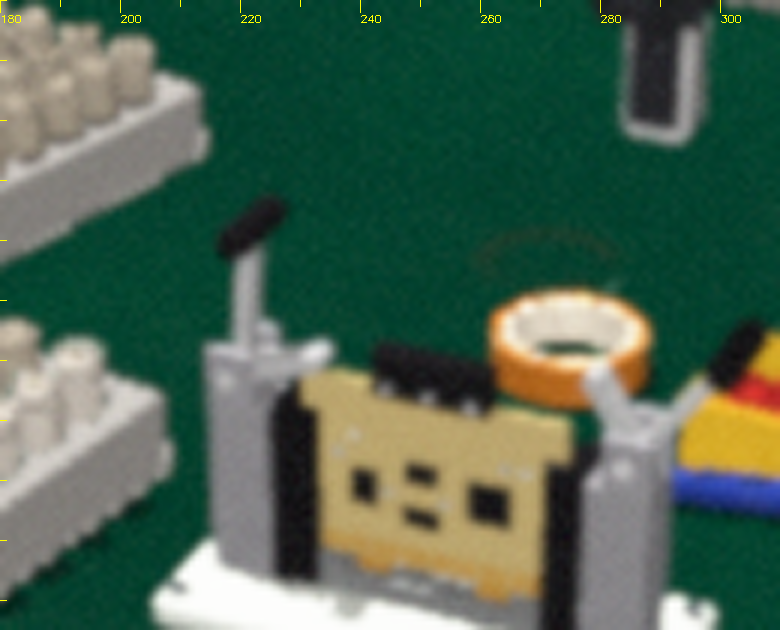

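jog_arm:
  deltas:
    - [[0,0,0],[0,0.025,0],0.0]
    - [[0,0,0],[0.001,0.045,0],0.0]
    - [[0,0,0],[0.001,0.06,0.005],0.0]
    - [[0,0,0],[0.001,0.06,0.025],0.0]
    - [[0,0,0],[0.001,0.06,0.05],0.0]
    - [[0,0,0],[0.001,0.06,0.07],0.0]
    - [[0,0,0],[0.001,0.06,0.079],0.0]
    - [[0,0,0],[0.001,0.06,0.079],0.0]
    - [[0,0,0],[0.001,0.06,0.079],0.0]

```text
t: 21.12
tool_pos: [0.6705, 0.0173, 0.1307]
tool_rot: [-3.129, -0.278, 0.001]
contact_force: [0.2, -0.1, 0.1]
opening: -0.0003
```

```bash
python3 f.py 3 o2; python3 d.py .647 .1488 .21 .1765
```

```text
t 21.27 rack x,y,z mm [   0.7 -133.7  132. ] F rack [ 0.07 -0.05  0.07] each y [-0.2  0.1 -0.1]
t 21.2667 [0.6719 0.0173 0.1332] [3.1286 0.2786 0.0053] F [ 0.09 -0.16  1.18] M [ 0.01  0.03 -0.03] 8.765094377919541e-05
[0.05, -0.19, 0.07] [-0.001, -0.1337, -0.0769]
```

View pics/o2.png

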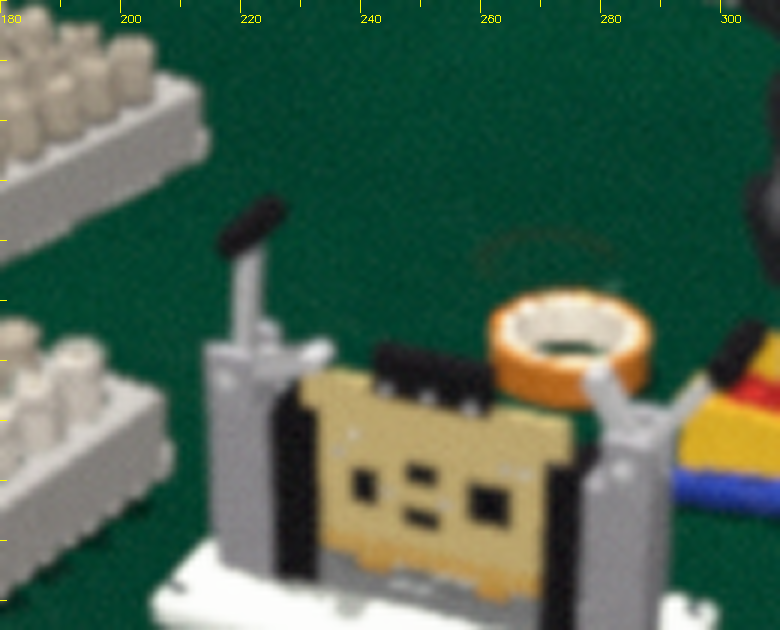

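```bash
sed -i 's/180,105,130,105,6/210,105,130,105,6/' f.py
```

jog_arm:
  deltas:
    - [[0,0,0],[0,-0.004,0.001],0.0]
    - [[0,0,0],[0,-0.008,0.001],0.0]
    - [[0,0,0],[0,-0.011,0.001],0.0]
    - [[0,0,0],[0,-0.014,0],0.0]
    - [[0,0,0],[0,-0.016,0],0.0]
    - [[0,0,0],[0,-0.016,0],0.0]

```text
t: 21.77
tool_pos: [0.6688, 0.0308, 0.133]
tool_rot: [3.123, 0.278, 0.003]
contact_force: [-0.1, -7.1, 4.2]
opening: 0.0002
```

```bash
python3 f.py 3 o3
```

```text
t 21.92 rack x,y,z mm [   0.7 -120.   133. ] F rack [-1.51 -7.17  4.22] each y [-7.  -7.9 -6.6]
```

View pics/o3.png

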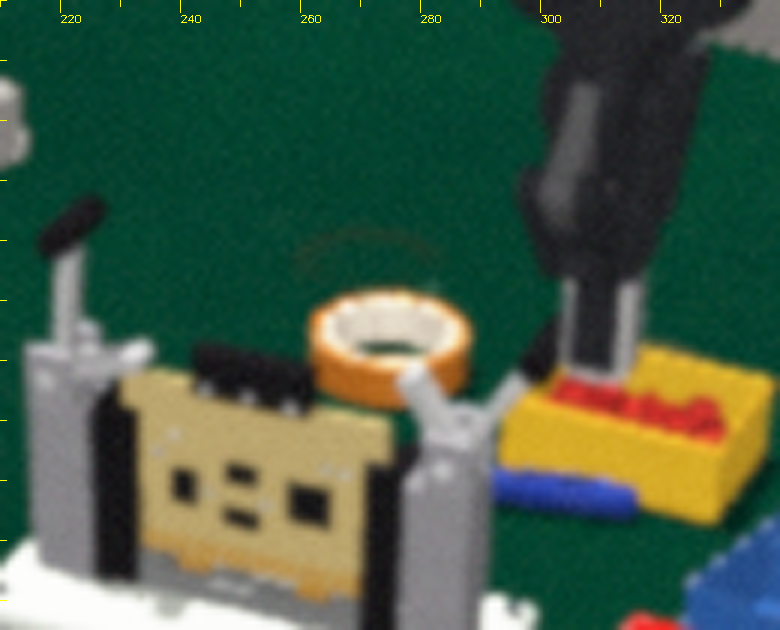

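jog_arm:
  deltas:
    - [[0,0,0],[0,-0.002,-0.001],0.0]
    - [[0,0,0],[0,-0.004,-0.003],0.0]
    - [[0,0,0],[0,-0.006,-0.004],0.0]
    - [[0,0,0],[0,-0.008,-0.005],0.0]
    - [[0,0,0],[0,-0.01,-0.006],0.0]
    - [[0,0,0],[0,-0.012,-0.0065],0.0]
    - [[0,0,0],[0,-0.014,-0.007],0.0]
    - [[0,0,0],[0,-0.016,-0.0075],0.0]
    - [[0,0,0],[0,-0.018,-0.008],0.0]
    - [[0,0,0],[0,-0.019,-0.008],0.0]
    - [[0,0,0],[0,-0.019,-0.008],0.0]

```text
t: 22.83
tool_pos: [0.666, 0.0501, 0.1415]
tool_rot: [3.125, 0.278, 0.006]
contact_force: [0.7, -5.9, 4.5]
opening: 0.0002
```

```bash
python3 f.py 3 o4
```

```text
t 22.98 rack x,y,z mm [   1.4 -100.5  141.4] F rack [-0.62 -6.07  4.38] each y [-6.  -6.  -6.2]
```

View pics/o4.png

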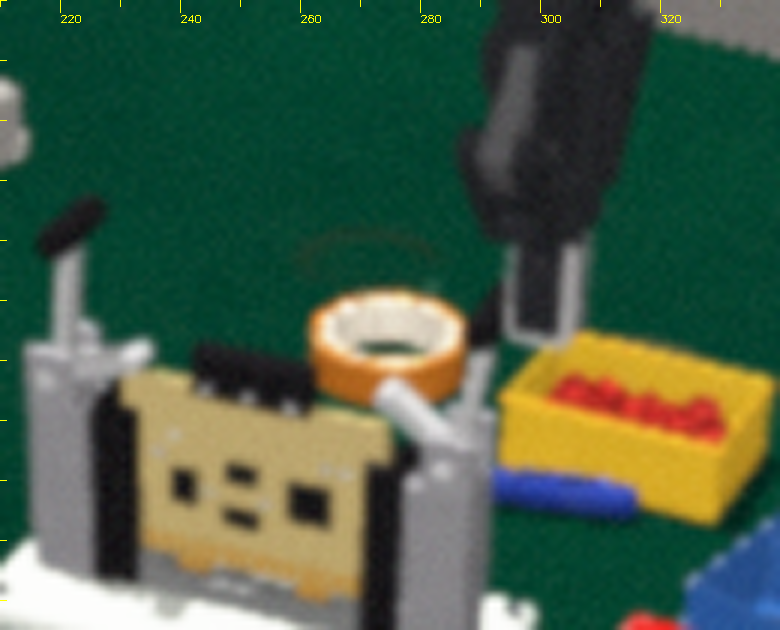

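Next to just before spring contact, keeping the height.

jog_arm:
  deltas:
    - [[0,0,0],[0,-0.001,0],0.0]
    - [[0,0,0],[0,-0.002,0],0.0]
    - [[0,0,0],[0,-0.003,0],0.0]
    - [[0,0,0],[0,-0.004,0],0.0]
    - [[0,0,0],[0,-0.005,0],0.0]
    - [[0,0,0],[0,-0.006,0],0.0]
    - [[0,0,0],[0,-0.006,0],0.0]

```text
t: 23.57
tool_pos: [0.665, 0.0563, 0.1414]
tool_rot: [3.125, 0.278, 0.007]
contact_force: [0.8, -6.1, 4.5]
opening: -0.0
```

```bash
python3 f.py 3 o5
```

```text
t 23.72 rack x,y,z mm [  1.5 -94.2 141.3] F rack [ 0.04 -5.79  4.23] each y [-6.1 -5.8 -5.4]
```

View pics/o5.png

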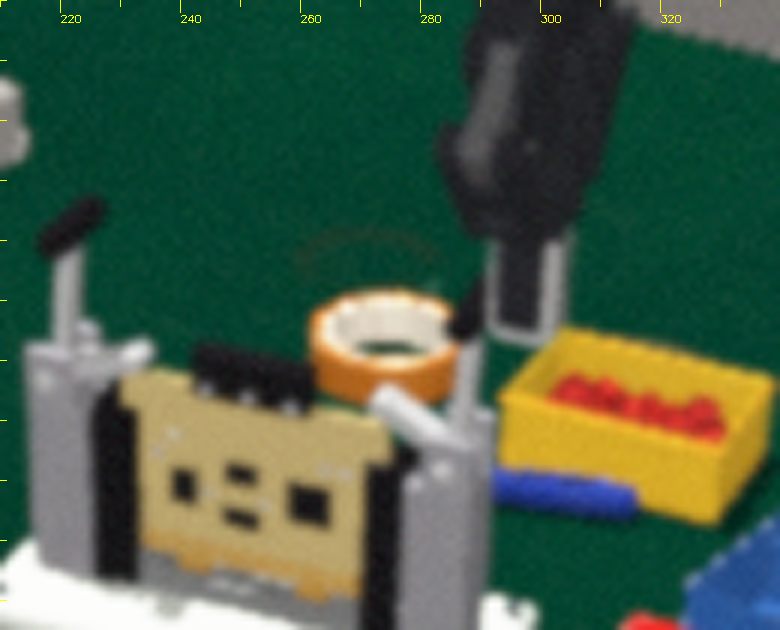

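jog_arm:
  deltas:
    - [[0,0,0],[0,-0.001,-0.0005],0.0]
    - [[0,0,0],[0,-0.002,-0.0008],0.0]
    - [[0,0,0],[0,-0.003,-0.0008],0.0]
    - [[0,0,0],[0,-0.003,-0.0008],0.0]

```text
t: 24.05
tool_pos: [0.6644, 0.0595, 0.1418]
tool_rot: [3.126, 0.278, 0.006]
contact_force: [1.5, -5.4, 4.2]
opening: 0.0001
```

```bash
python3 f.py 3
```

```text
t 24.2 rack x,y,z mm [  1.5 -91.  141.8] F rack [ 0.82 -5.25  3.77] each y [-5.6 -4.3 -5.9]
```

jog_arm:
  deltas:
    - [[0,0,0],[0,-0.001,0],0.0]
    - [[0,0,0],[0,-0.0015,0],0.0]
    - [[0,0,0],[0,-0.0015,0],0.0]

```text
t: 24.45
tool_pos: [0.6641, 0.061, 0.1419]
tool_rot: [3.126, 0.278, 0.006]
contact_force: [1.7, -5.0, 3.7]
opening: -0.0001
```

```bash
python3 f.py 3
```

```text
t 24.6 rack x,y,z mm [  1.5 -89.5 141.9] F rack [ 0.75 -5.01  4.16] each y [-5.2 -4.2 -5.6]
```

jog_arm:
  deltas:
    - [[0,0,0],[0,-0.0005,0],0.0]
    - [[0,0,0],[0,-0.001,0],0.0]
    - [[0,0,0],[0,-0.001,0],0.0]

```text
t: 24.85
tool_pos: [0.664, 0.062, 0.1419]
tool_rot: [3.126, 0.278, 0.006]
contact_force: [0.6, -5.1, 4.3]
opening: 0.0003
```

```bash
python3 f.py 3
```

```text
t 25.0 rack x,y,z mm [  1.4 -88.5 141.9] F rack [ 0.8  -4.86  4.35] each y [-5.2 -4.4 -5. ]
```

```bash
python3 f.py 1 o6; python3 - <<'E'
from h import *
crop("pics/tmp.png",270,130,50,50,14,"pics/o7.png")
E
```

```text
t 25.05 rack x,y,z mm [  1.4 -88.4 141.8] F rack [ 0.9  -5.46  3.65] each y [-5.5]
```

View pics/o7.png

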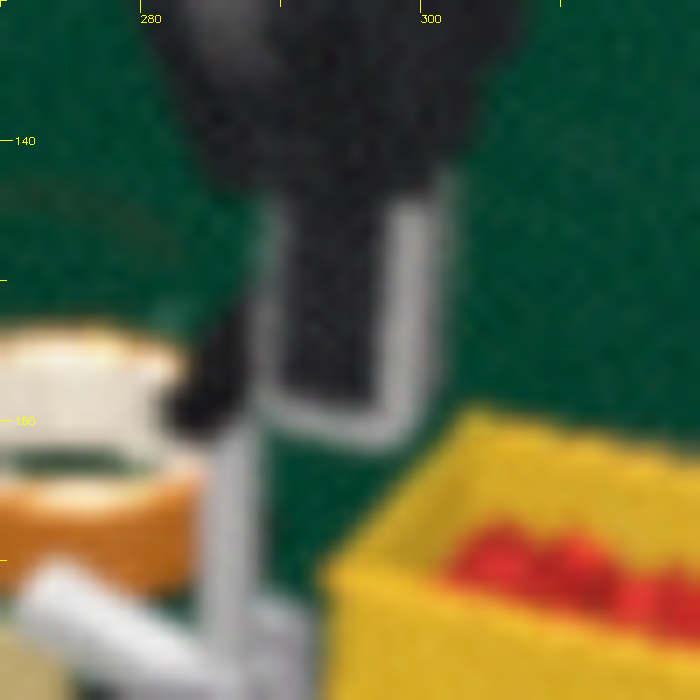

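jog_arm:
  deltas:
    - [[0,0,0],[0,-0.0005,0],0.0]
    - [[0,0,0],[0,-0.001,0],0.0]
    - [[0,0,0],[0,-0.0015,0],0.0]
    - [[0,0,0],[0,-0.0015,0],0.0]

```text
t: 25.38
tool_pos: [0.6637, 0.0634, 0.1419]
tool_rot: [3.126, 0.278, 0.006]
contact_force: [1.6, -5.2, 4.6]
opening: 0.0002
```

```bash
python3 f.py 3 o8
```

```text
t 25.53 rack x,y,z mm [  1.4 -87.1 141.9] F rack [ 0.32 -5.44  4.19] each y [-5.4 -5.3 -5.6]
```

View pics/o8.png

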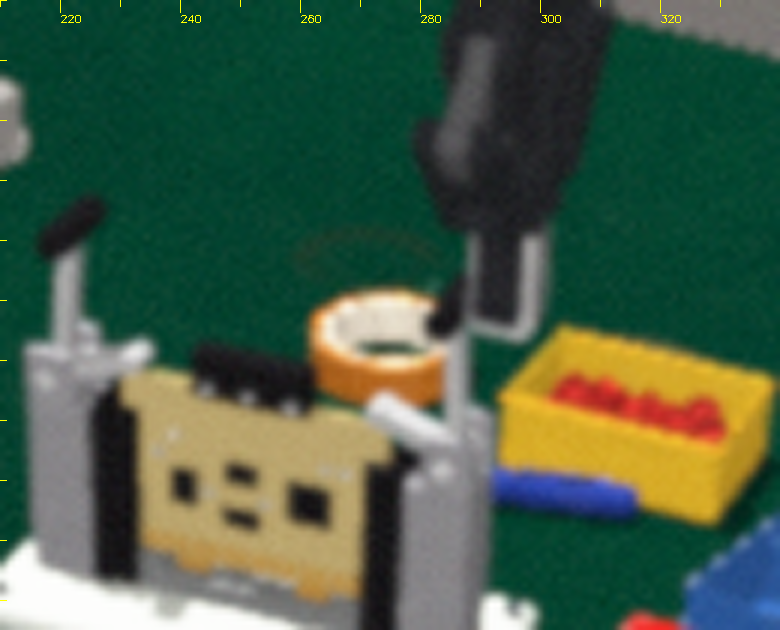

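jog_arm:
  deltas:
    - [[0,0,0],[0,-0.0005,0],0.0]
    - [[0,0,0],[0,-0.001,0],0.0]
    - [[0,0,0],[0,-0.0015,0],0.0]
    - [[0,0,0],[0,-0.0015,0],0.0]

```text
t: 25.87
tool_pos: [0.6635, 0.0643, 0.1419]
tool_rot: [3.125, 0.278, 0.007]
contact_force: [0.3, -7.1, 3.6]
opening: 0.0001
```

```bash
python3 f.py 3
```

```text
t 26.02 rack x,y,z mm [  1.4 -86.1 141.9] F rack [-0.11 -7.24  3.89] each y [-7.1 -7.7 -6.9]
```

jog_arm:
  deltas:
    - [[0,0,0],[0,-0.0005,0],0.0]
    - [[0,0,0],[0,-0.001,0],0.0]
    - [[0,0,0],[0,-0.0015,0],0.0]
    - [[0,0,0],[0,-0.0015,0],0.0]

```text
t: 26.35
tool_pos: [0.6634, 0.065, 0.142]
tool_rot: [3.123, 0.277, 0.007]
contact_force: [1.9, -8.2, 3.0]
opening: -0.0005
```

```bash
python3 f.py 3
```

```text
t 26.5 rack x,y,z mm [  1.4 -85.4 142. ] F rack [ 0.46 -8.95  3.55] each y [-8.4 -9.4 -9.1]
```

jog_arm:
  deltas:
    - [[0,0,0],[0,-0.0005,0],0.0]
    - [[0,0,0],[0,-0.001,0],0.0]
    - [[0,0,0],[0,-0.001,0],0.0]

```text
t: 26.75
tool_pos: [0.6633, 0.0654, 0.142]
tool_rot: [3.122, 0.277, 0.007]
contact_force: [2.9, -9.8, 4.0]
opening: -0.0001
```

```bash
python3 f.py 3 o9
```

```text
t 26.9 rack x,y,z mm [  1.4 -85.  142. ] F rack [  0.59 -10.39   3.66] each y [-10.2 -10.6 -10.4]
```

View pics/o9.png

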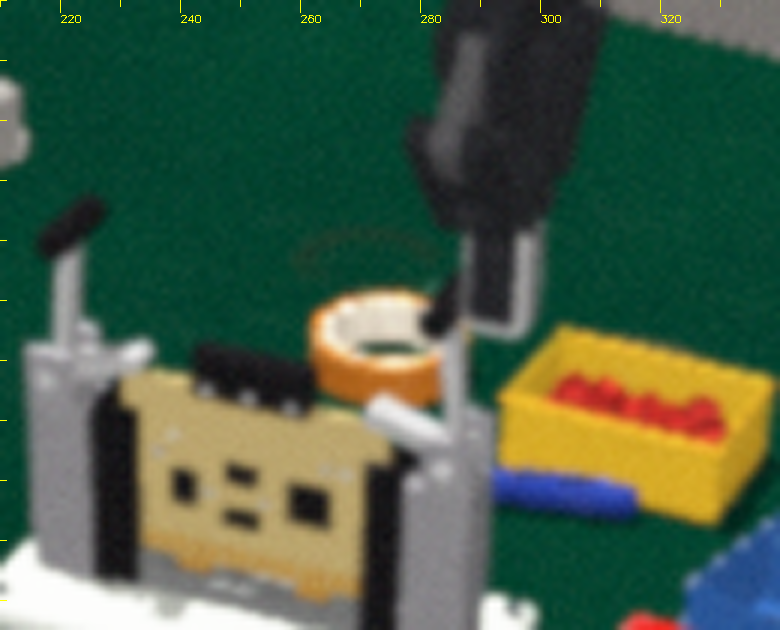

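jog_arm:
  deltas:
    - [[0,0,0],[0,-0.0005,0],0.0]
    - [[0,0,0],[0,-0.001,0],0.0]
    - [[0,0,0],[0,-0.0013,0],0.0]
    - [[0,0,0],[0,-0.0013,0],0.0]

```text
t: 27.23
tool_pos: [0.6633, 0.0658, 0.1421]
tool_rot: [3.121, 0.276, 0.007]
contact_force: [2.1, -13.5, 4.5]
opening: 0.0
```

```bash
python3 f.py 3
```

```text
t 27.38 rack x,y,z mm [  1.4 -84.6 142.1] F rack [ -0.48 -12.78   3.89] each y [-13.7 -12.8 -11.9]
```

jog_arm:
  deltas:
    - [[0,0,0],[0,0.004,0],0.0]
    - [[0,0,0],[0,0.014,0],0.0]
    - [[0,0,0],[0,0.026,-0.01],0.0]
    - [[0,0,0],[0,0.026,-0.035],0.0]
    - [[0,0,0],[0,0.026,-0.06],0.0]
    - [[0,0,0],[0,0.015,-0.07],0.0]
    - [[0,0,0],[0,-0.01,-0.07],0.0]
    - [[0,0,0],[0,-0.04,-0.07],0.0]
    - [[0,0,0],[0,-0.075,-0.07],0.0]
    - [[0,0,0],[0,-0.11,-0.07],0.0]
    - [[0,0,0],[0,-0.145,-0.07],0.0]
    - [[0,0,0],[0,-0.17,-0.07],0.0]

```text
t: 28.38
tool_pos: [0.6298, 0.2405, 0.2095]
tool_rot: [-3.128, -0.281, 0.001]
contact_force: [0.4, 0.2, 0.6]
opening: -0.0004
```

```bash
sed -i 's/210,105,130,105,6/180,105,130,105,6/' f.py; python3 f.py 3 p1
```

```text
t 28.53 rack x,y,z mm [ -0.9  94.9 209.5] F rack [-0.08  0.79  0.63] each y [ 0.1  2.5 -0.3]
```

View pics/p1.png

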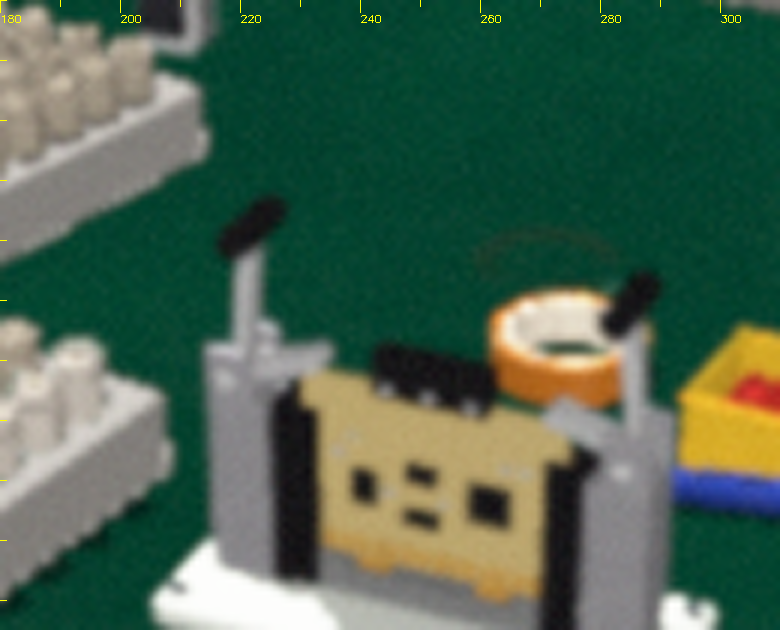

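Both noses are on the board. Re-checking the left: y about +105, down to z ≈ 140 mm, then press.

jog_arm:
  deltas:
    - [[0,0,0],[0,-0.008,0],0.0]
    - [[0,0,0],[0.001,-0.01,0.015],0.0]
    - [[0,0,0],[0.001,-0.01,0.035],0.0]
    - [[0,0,0],[0.001,-0.01,0.055],0.0]
    - [[0,0,0],[0.001,-0.01,0.068],0.0]
    - [[0,0,0],[0.001,-0.01,0.07],0.0]
    - [[0,0,0],[0.001,-0.01,0.07],0.0]
    - [[0,0,0],[0.001,-0.01,0.07],0.0]

```text
t: 29.2
tool_pos: [0.631, 0.2469, 0.1403]
tool_rot: [-3.129, -0.277, -0.001]
contact_force: [0.5, -0.4, 0.2]
opening: -0.0001
```

```bash
python3 f.py 4
```

```text
t 29.4 rack x,y,z mm [  1.9  99.6 141.2] F rack [-0.14 -0.21  0.29] each y [-0.5 -0.5  0.6 -0.5]
```

jog_arm:
  deltas:
    - [[0,0,0],[0,0.004,0.0005],0.0]
    - [[0,0,0],[0,0.008,0.001],0.0]
    - [[0,0,0],[0,0.011,0.001],0.0]
    - [[0,0,0],[0,0.013,0.001],0.0]
    - [[0,0,0],[0,0.0145,0.001],0.0]
    - [[0,0,0],[0,0.0145,0.001],0.0]

```text
t: 29.9
tool_pos: [0.6329, 0.2337, 0.1388]
tool_rot: [-3.127, -0.278, -0.0]
contact_force: [-0.5, 4.0, 0.4]
opening: 0.0002
```

```bash
python3 f.py 3
```

```text
t 30.05 rack x,y,z mm [  1.   86.  138.8] F rack [-0.04  3.72  0.15] each y [4.  3.8 3.4]
```

jog_arm:
  deltas:
    - [[0,0,0],[0,0.0005,0],0.0]
    - [[0,0,0],[0,0.001,0],0.0]
    - [[0,0,0],[0,0.001,0],0.0]

```text
t: 30.3
tool_pos: [0.6328, 0.2336, 0.1388]
tool_rot: [-3.126, -0.279, 0.0]
contact_force: [-1.0, 7.5, 0.3]
opening: 0.0001
```

```bash
python3 f.py 3
```

```text
t 30.45 rack x,y,z mm [  0.9  85.9 138.8] F rack [0.29 7.46 0.04] each y [7.6 7.6 7.2]
```

Stiff at once, with no travel: the left lever is still home. Bring it to about 13 N.

jog_arm:
  deltas:
    - [[0,0,0],[0,0.0005,0],0.0]
    - [[0,0,0],[0,0.001,0],0.0]
    - [[0,0,0],[0,0.001,0],0.0]

```text
t: 30.7
tool_pos: [0.6329, 0.2334, 0.1389]
tool_rot: [-3.125, -0.279, 0.0]
contact_force: [-2.3, 9.3, 0.1]
opening: -0.0002
```

```bash
python3 f.py 3
```

```text
t 30.85 rack x,y,z mm [  1.   85.7 138.9] F rack [ 0.24  9.98 -0.23] each y [ 9.6  9.9 10.4]
```

jog_arm:
  deltas:
    - [[0,0,0],[0,0.0005,0],0.0]
    - [[0,0,0],[0,0.001,0],0.0]
    - [[0,0,0],[0,0.001,0],0.0]

```text
t: 31.1
tool_pos: [0.6329, 0.233, 0.1389]
tool_rot: [-3.124, -0.279, -0.0]
contact_force: [-1.6, 11.4, -0.2]
opening: 0.0002
```

```bash
python3 f.py 3
```

```text
t 31.25 rack x,y,z mm [  0.9  85.3 138.9] F rack [ 0.26 11.46 -0.51] each y [11.5 11.  11.9]
```

jog_arm:
  deltas:
    - [[0,0,0],[0,0.0005,0],0.0]
    - [[0,0,0],[0,0.001,0],0.0]
    - [[0,0,0],[0,0.001,0],0.0]

```text
t: 31.5
tool_pos: [0.633, 0.2326, 0.1389]
tool_rot: [-3.122, -0.28, -0.0]
contact_force: [-1.7, 12.7, -0.7]
opening: 0.0002
```

```bash
python3 f.py 3
```

```text
t 31.65 rack x,y,z mm [  0.9  85.  138.9] F rack [ 0.39 12.74 -0.31] each y [12.8 12.2 13.2]
```

jog_arm:
  deltas:
    - [[0,0,0],[0,0.0005,0],0.0]
    - [[0,0,0],[0,0.0005,0],0.0]

```text
t: 31.82
tool_pos: [0.633, 0.2324, 0.1389]
tool_rot: [-3.122, -0.28, 0.0]
contact_force: [-2.9, 14.0, -0.3]
opening: 0.0003
```

```bash
python3 f.py 3
```

```text
t 31.97 rack x,y,z mm [  0.9  84.8 138.9] F rack [ 0.39 13.58 -0.22] each y [14.3 13.5 13. ]
```

jog_arm:
  deltas:
    - [[0,0,0],[0,-0.004,0],0.0]
    - [[0,0,0],[0,-0.014,0],0.0]
    - [[0,0,0],[0,-0.026,-0.01],0.0]
    - [[0,0,0],[0,-0.026,-0.035],0.0]
    - [[0,0,0],[0,-0.026,-0.06],0.0]
    - [[0,0,0],[0,-0.015,-0.07],0.0]
    - [[0,0,0],[0,0.01,-0.07],0.0]
    - [[0,0,0],[0,0.04,-0.07],0.0]
    - [[0,0,0],[0,0.075,-0.07],0.0]
    - [[0,0,0],[0,0.11,-0.07],0.0]
    - [[0,0,0],[0,0.145,-0.07],0.0]
    - [[0,0,0],[0,0.17,-0.07],0.0]

```text
t: 32.97
tool_pos: [0.664, 0.0575, 0.2089]
tool_rot: [3.128, 0.275, -0.0]
contact_force: [0.1, 0.4, 0.0]
opening: 0.0004
```

```bash
python3 f.py 4 q1; python3 d.py .6647 .0494 .14 .1765
```

```text
t 33.17 rack x,y,z mm [  0.8 -93.9 208.8] F rack [-0.01 -0.64  0.  ] each y [ 0.4 -3.   0.4 -0.4]
t 33.1667 [0.6638 0.0601 0.2087] [ 3.1294e+00  2.7550e-01 -4.0000e-04] F [-0.21  0.23 -0.01] M [0.03 0.01 0.03] -6.882131135181168e-05
[0.0, 0.02, -0.05] [-0.0009, 0.0107, 0.0687]
```

View pics/q1.png

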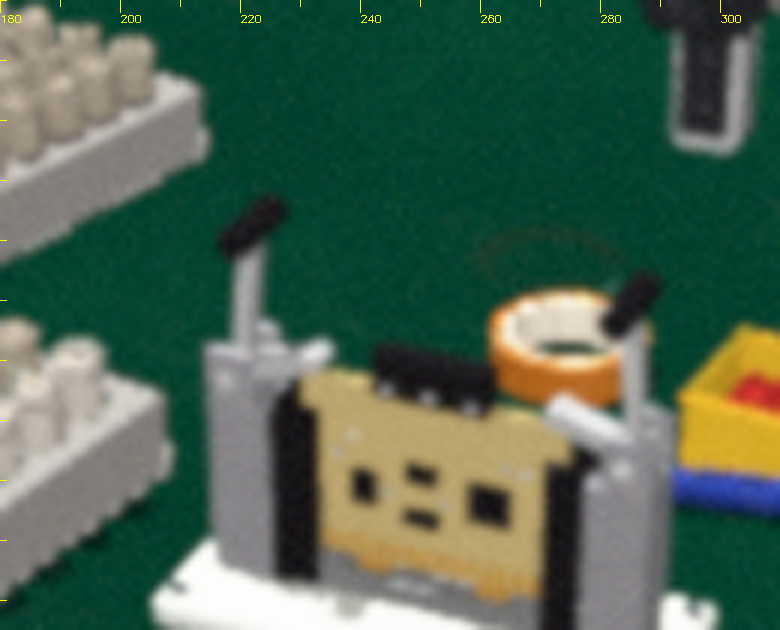

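Now y ≈ −93; out to −102, down to z ≈ 139.5, then press in.

jog_arm:
  deltas:
    - [[0,0,0],[0,0.008,0],0.0]
    - [[0,0,0],[0,0.011,0.015],0.0]
    - [[0,0,0],[0,0.011,0.035],0.0]
    - [[0,0,0],[0,0.011,0.055],0.0]
    - [[0,0,0],[0,0.011,0.067],0.0]
    - [[0,0,0],[0,0.011,0.069],0.0]
    - [[0,0,0],[0,0.011,0.069],0.0]
    - [[0,0,0],[0,0.011,0.069],0.0]

```text
t: 33.83
tool_pos: [0.6662, 0.0506, 0.1404]
tool_rot: [3.129, 0.279, 0.001]
contact_force: [-0.6, -0.9, 0.2]
opening: 0.0002
```

```bash
python3 f.py 4
```

```text
t 34.03 rack x,y,z mm [   2.  -100.2  141.2] F rack [-0.09 -0.36  0.3 ] each y [-0.8 -0.9  0.5 -0.3]
```

jog_arm:
  deltas:
    - [[0,0,0],[0,-0.004,0.0005],0.0]
    - [[0,0,0],[0,-0.008,0.001],0.0]
    - [[0,0,0],[0,-0.011,0.001],0.0]
    - [[0,0,0],[0,-0.013,0.001],0.0]
    - [[0,0,0],[0,-0.0155,0.001],0.0]
    - [[0,0,0],[0,-0.0155,0.001],0.0]

```text
t: 34.53
tool_pos: [0.6631, 0.065, 0.1388]
tool_rot: [3.127, 0.279, 0.0]
contact_force: [0.0, -3.0, -0.2]
opening: 0.0004
```

```bash
python3 f.py 3
```

```text
t 34.68 rack x,y,z mm [  1.1 -85.3 138.8] F rack [-0.52 -3.47 -0.4 ] each y [-2.9 -3.1 -4.3]
```

jog_arm:
  deltas:
    - [[0,0,0],[0,-0.0005,0],0.0]
    - [[0,0,0],[0,-0.001,0],0.0]
    - [[0,0,0],[0,-0.001,0],0.0]

```text
t: 34.93
tool_pos: [0.6631, 0.0651, 0.1388]
tool_rot: [3.127, 0.277, 0.0]
contact_force: [0.6, -6.3, 0.1]
opening: 0.0002
```

```bash
python3 f.py 3
```

```text
t 35.08 rack x,y,z mm [  1.1 -85.2 138.8] F rack [-0.75 -6.75  0.03] each y [-6.4 -6.8 -7.1]
```

jog_arm:
  deltas:
    - [[0,0,0],[0,-0.0005,0],0.0]
    - [[0,0,0],[0,-0.001,0],0.0]
    - [[0,0,0],[0,-0.0015,0],0.0]
    - [[0,0,0],[0,-0.0015,0],0.0]

```text
t: 35.42
tool_pos: [0.663, 0.0653, 0.1388]
tool_rot: [3.124, 0.277, 0.001]
contact_force: [2.0, -9.6, -0.7]
opening: -0.0
```

```bash
python3 f.py 3
```

```text
t 35.57 rack x,y,z mm [  1.1 -85.  138.8] F rack [ 0.   -9.82 -0.56] each y [ -9.8 -10.   -9.7]
```

jog_arm:
  deltas:
    - [[0,0,0],[0,-0.0005,0],0.0]
    - [[0,0,0],[0,-0.001,0],0.0]
    - [[0,0,0],[0,-0.0015,0],0.0]
    - [[0,0,0],[0,-0.0015,0],0.0]

```text
t: 35.9
tool_pos: [0.6629, 0.0658, 0.1389]
tool_rot: [3.123, 0.276, 0.001]
contact_force: [1.3, -11.7, -0.1]
opening: 0.0001
```

```bash
python3 f.py 3
```

```text
t 36.05 rack x,y,z mm [  1.1 -84.5 138.9] F rack [ -0.71 -12.39  -0.35] each y [-11.8 -13.  -12.4]
```

jog_arm:
  deltas:
    - [[0,0,0],[0,-0.0005,0],0.0]
    - [[0,0,0],[0,-0.0008,0],0.0]
    - [[0,0,0],[0,-0.0008,0],0.0]

```text
t: 36.3
tool_pos: [0.6629, 0.066, 0.1389]
tool_rot: [3.122, 0.276, 0.001]
contact_force: [1.5, -14.1, -1.4]
opening: -0.0003
```

```bash
python3 f.py 3
```

```text
t 36.45 rack x,y,z mm [  1.1 -84.3 138.9] F rack [ -0.94 -14.14  -1.3 ] each y [-14.2 -14.4 -13.9]
```

Tight at about 14 N. Back away and up.

jog_arm:
  deltas:
    - [[0,0,0],[0,0.004,0],0.0]
    - [[0,0,0],[0,0.014,0],0.0]
    - [[0,0,0],[0,0.026,-0.01],0.0]
    - [[0,0,0],[0,0.035,-0.035],0.0]
    - [[0,0,0],[0,0.045,-0.06],0.0]
    - [[0,0,0],[-0.01,0.055,-0.08],0.0]
    - [[0,0,0],[-0.03,0.06,-0.09],0.0]
    - [[0,0,0],[-0.05,0.06,-0.09],0.0]
    - [[0,0,0],[-0.06,0.06,-0.09],0.0]
    - [[0,0,0],[-0.06,0.06,-0.09],0.0]

```text
t: 37.28
tool_pos: [0.6126, 0.0004, 0.2294]
tool_rot: [-3.129, -0.277, -0.001]
contact_force: [-0.2, 1.1, -0.5]
opening: 0.0002
```

```bash
python3 f.py 4 r1; python3 - <<'E'
from h import *
from station import get_image
cv2.imwrite("pics/topf.png",get_image("top")[:,:,::-1])
E
```

```text
t 37.48 rack x,y,z mm [ -59.1 -139.9  228.8] F rack [-0.25  0.32 -0.22] each y [ 1.1 -0.2  0.4  0. ]
```

View pics/r1.png

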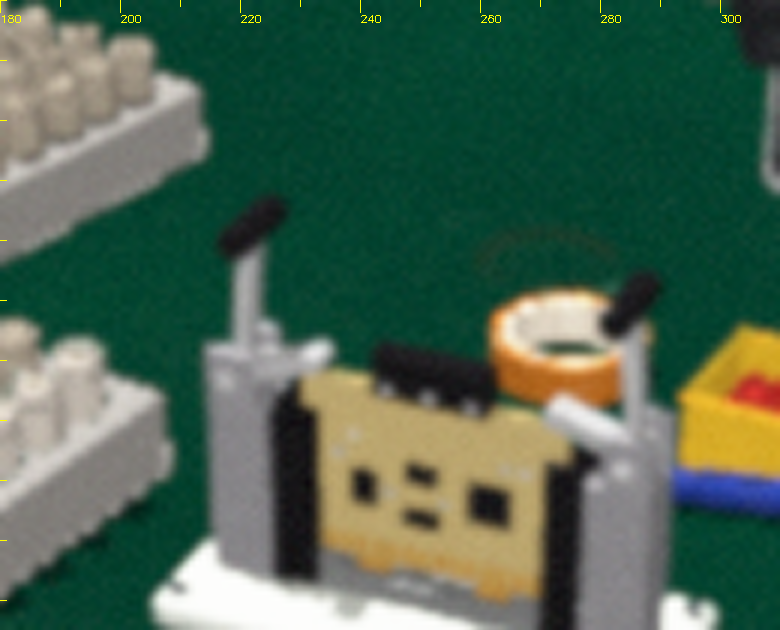

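View pics/topf.png

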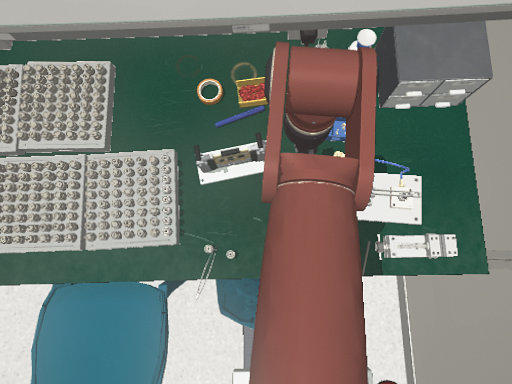

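```bash
python3 -c "
from station import job; print(job.finish_job())"
```

```text
the job is handed in; nothing more can be done
None
```

I moved the board from the holder into the test rack, swung in both ejector levers until tight, let go, and handed the job in at about 37.5 s of the 72 s allowed. The hand-in gives no verdict, so what follows is from my own readings.

- **Seating:** I felt no resistance above sensor noise in the guides. The springs took up at an estimated 106 mm grip height, and I let go of the board with both levers still open.
- **Levers:** In the first round I pressed the left to 11.8 N and then the right to 12.8 N. In the second round I pressed the left to 13.6 N and the right to 14.1 N. Both were stiff from first contact in the second round, so they had held. I did not check the left again after the right's last press. No single reading on either lever was above about 15 N in total.
- **Final pictures:** The board stands upright in both guides with a lever nose on each top corner. The pen and the two loose cells look undisturbed, as do the tweezers. The gripper was clear of everything, with its force reading near zero.

My first measurement of the rack position differed between the two cameras by about 4 to 5 mm. After re-picking points they agreed to about 1 mm, and the arm's position with the board in the guides confirmed it to within 0.5 mm. I could not measure directly how hard each nose presses on the board; I only have the push forces.

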